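# Ready the rice dispenser: portion lever to two pips, measure turned mouth-up in the tray

## Task

Get the rice dispenser ready for two portions: swing its portion lever round until it points squarely at the mark with two pips, and turn the square wooden measure, left mouth-down on the worktop, so that it stands mouth-up and flat inside the raised border of the dispenser's catch tray, in front of the chute. Do not push the other things on the worktop out of place or knock them over.

Things in the scene. Friction and masses are not known exactly. Their poses are not given: they have to be found in the camera images.
- dispenser: fixed white rice dispenser, may stand turned; origin on the worktop, x to its back, y to its left seen from the robot, z up (mm): base x -140..130, y -175..155, 15 high; case with hopper x 30..130, same y, 208 high; chute lip x 10..32, y 57..127, at height 104..119; round lever dial, radius 98, 40 high, centred at (-30, -70)
- bay (a point): centre of the catch tray's flat floor, 15 mm above the worktop, axes as the dispenser's; the floor is 96 x 96 mm inside a border 6 mm wide and 5 mm high
- lever_hinge (a point): on the lever's upright hinge axis, at the dial's top face, 40 mm above the worktop; axes as the dispenser's
- mark2 (a point): middle of the two-pip mark on the dial, 88 mm from the hinge axis. Groups of one, two, three and four black pips (7 mm across, 10 mm apart) follow 0.6 rad apart round the dial's front edge, one pip on the right (-y), four on the left (+y)
- lever_grip (a point): on the axis of the lever's upright round steel grip post (16 mm diameter, its top 84 mm and its foot 50 mm above the worktop; this point is 70 mm above the worktop and 70 mm from the hinge axis). A flat arm 12 mm wide joins it to the hinge, 45 to 51 mm above the worktop
- portion_lever (a joint): lever angle in rad, 0 to 2.4, turning clockwise from above as it grows. At value q the lever points from the hinge along (-cos(q-1.2), sin(q-1.2)) in the dispenser's x, y. Marks: one pip 0.3, two pips 0.9, three pips 1.5, four pips 2.1. Light friction (about 1.2 N at the grip); it stays where it is left
- measure: square box-shaped wooden rice measure, open at one end: 62 x 62 mm outside, 70 mm tall, walls and bottom 5 mm, about 130 g. Origin at the centre of the outer face of its closed bottom, z axis towards the open mouth (it points down at the start, with the origin 70 mm above the worktop)
- tumbler: plain steel tumbler standing mouth-down, 70 mm across the rim, 95 mm tall; origin at the centre of its closed end, now on top; leave it alone
- snack_tub: pink round snack tub with a white twist cap, 84 mm across, 120 mm tall; origin at the centre of its underside; leave it alone
- bento: glass bento box with a locking lid, 125 x 178 x 61 mm (x, y, z); origin at the centre of its underside; leave it alone
- whisk: steel balloon whisk lying along its x axis, from x = -140 mm (handle end) to +120 mm, 50 mm thick at the balloon; origin on the worktop below it; leave it alone
- paddle: wooden rice paddle lying flat along its x axis, from x = -110 (handle end) to +102 mm, 60 mm wide, 8 mm thick; origin at its underside; leave it alone
- soap: clear soap bottle, 60 mm across, 170 mm tall; origin at the centre of its underside; leave it alone
Mind the look-alikes: they are no part of the job. Of the things that look like the measure, the middle-sized one is meant.

How it is judged:
By the outcome, as a careful person would: the job done as asked, in the order asked, and still so for the second after the job is handed in, with the robot touching nothing.
It also fails if it takes over 72 s, if anything falls off the work surface, if the arm or the gripper's body presses on something with over 40 N, if the wrist force passes 120 N, or if a joint passes its speed limit or range.

## Robot

A 7-joint arm with a two-finger parallel gripper is mounted at the origin on the work surface. World frame = base frame: x ahead of the robot, y to its left, z up, the work surface at z = 0. Lengths are in m, angles in rad, forces in N, time in s.
With the tool pointing down it reaches from about 0.4 to 0.875 m from the base axis. Payload 4.4 kg.
Tool frame: the origin (TCP) lies at the centre of the arm's flange, where the gripper is bolted on; the fingertips stand 173 mm ahead of it and the grasp point (between the pads) lies 155 mm ahead of it; z points along the fingers, y is the line along which they close (so a half turn about z gives the same grasp; the last joint's range is limited). The gripper opens to 85 mm and grips with 20 to 120 N. Pads are 22 mm wide; open, the fingers measure 114 mm over their backs; the gripper's body (76 mm by 85 mm) begins 54 mm behind the grasp point. The pads swing forward as they close: fully open they stand 13 mm farther back than shut.
Start: joints at [1.186, 0.628, 0.038, 1.517, -0.027, 0.996, -0.02], TCP at [0.204, -0.617, 0.405] pointing down, gripper open.
Joint ranges: [-3.06, 3.06], [-0.37, 2.12], [-1.25, 1.32], [0.18, 2.47], [-1.1, 4.24], [0.23, 1.98], [-2.94, 2.94]. Speed limits (rad/s): [2.57, 2.57, 3.14, 3.14, 3.14, 3.14, 3.14].

## Interface

Orientations are given as a 3x3 rotation matrix whose columns are the frame's x, y, z axes.
In Python, from cell import state, read_camera, close_job, silhouettes gives the robot as it stands.
- The arm moves only by the tool apply_moves, never from a script. Its argument "series" is a list of rows, each an object with "turn": the turn, a rotation vector about the tool's x, y, z each as a share of 60 degrees, from -1 to 1, a list of three; "delta_pos": the shift along the tool's x, y, z each as a share of 100 mm, from -1 to 1, a list of three; "claw": the closure, from -1 (fully open) to 1 (shut). In form: [{"turn": [ax, ay, az], "delta_pos": [x, y, z], "claw": claw}, ...]. A call has 1 to 12 rows; each row is the pose to reach, as a shift and turn from the pose commanded when the call began, along the tool's axes at that moment; what a row does not reach only later rows make up. A row lasts 1/8 s, in which the tool goes at most 62.5 mm and 10.7 degrees, less where a joint would pass 70% of its speed; a pose out of reach is approached as far as the arm can. A call with a number of a shift or a turn outside -1 to 1 is refused whole. A call with a gripper value outside its range is refused whole. The fingers move at their own pace and stop on an object; "squeeze" is the grip in N (left out, the last holds). Time passes only in rows, so rows that repeat a pose let the fingers close. It gives the time, the measured TCP pose, the force, the opening and the grip force at its end, in the units of the state.
- state(): the state, without advancing time (a new reading comes with each control period).
- read_camera(name): name is "scene" or "top" or "wrist"; returns a dict with "img" (384x512x3 uint8, red, green, blue), "depth" (384x512 float32, m along the optical axis (not along the pixel's ray), 0 where there is no reading), "vfov" (degrees; the focal length in pixels is half the picture's height over the tangent of half this angle, whatever the lens; pixels are square), "cx", "cy" (the principal point, pixels), "extrinsics" (4x4, takes a point from camera to world coordinates). Camera axes: x right, y down, z forward; pixel columns grow to the right and rows downward; lengths in m; the calibration is good to about 2 mm. A picture is of the moment at which its call begins.
- close_job(): hands the job in; it is judged then, once.
Trained networks look in a picture, given as the dict that the camera call returned (one of the last four; its "shot" number tells which), for a name from the list of things; names that differ only in an ending like _2 or _b are one class to them, and where a whole thing is asked for, a point or a joint stands for the part that bears it (a point fixed in the world has none). Each returns a list of dicts, best first, with "conf" (0 to 1); they miss things now and then, are a little off and sometimes report something else, mostly with a low value. They report only what shows in the picture. A call takes as long as a camera call. They do not tell look-alikes from the thing itself.
- silhouettes(picture, thing): "region" (384x512 bool, what is visible of it) and "extent" ([left, top, right, bottom] in pixels, round what is visible of it).
The state is a dict: "time": time; "qpos": joint angles; "joint_vel": joint speeds; "joint_torque": joint torques, N m; "position": TCP position; "tool_rot": TCP orientation; "wrist_force": force on the tool from outside, world axes, zero at the start; "ft_torque": the same for the moment, N m; "opening": opening from 0.0 (shut) to 1.0 (fully open); "finger_force": force on a finger pad.
Only numpy, scipy, OpenCV 4.12 (cv2) and the standard library are available. Lean on these libraries where they do the work, as an engineer would, in place of code of your own. Each camera call takes 0.05 s, during which the arm holds its last target. There are 200 camera calls.

## Working session

There is one attempt and no reset: what is moved stays moved. The work goes in short steps, Python scripts to look and compute and a tool call to move; the robot and the scene stay as the last step left them, time stands still between calls to the robot, and variables do not carry over. Pictures are saved under pics/ and viewed, at most 10 in all, crops included, and the job is handed in when it is done.

Besides the shell and the picture viewer there is one more tool, called after ">>>" by a JSON object that holds its "fn" and its "kwargs". apply_moves: Moves the arm, as the interface text tells. Shift numbers are shares of 100 mm and turn numbers shares of 60 degrees, none past 1 either way. Its arguments: {"type":"object","properties":{"series":{"type":"array"},"squeeze":{"type":"number"}},"required":["series"]}

```bash
mkdir -p pics
cat > h.py <<'E'
import numpy as np, cv2
from cell import state, read_camera, close_job, silhouettes
def pts(p):
    f=p["img"].shape[0]/2/np.tan(np.radians(p["vfov"])/2)
    v,u=np.mgrid[0:384,0:512]; d=p["depth"]
    c=np.stack([(u-p["cx"])/f*d,(v-p["cy"])/f*d,d],-1)
    E=np.array(p["extrinsics"]); w=c@E[:3,:3].T+E[:3,3]; w[d==0]=np.nan; return w
E
python3 - <<'E'
from h import *
s=state(); print(s["position"],np.round(s["tool_rot"],3).tolist(),s["opening"],s["time"])
ims=[]
for n in ["top","scene"]:
    p=read_camera(n); cv2.imwrite(f"pics/{n}0.png",cv2.resize(p["img"][:,:,::-1],(800,600)))
    w=pts(p); np.save(f"{n}.npy",w); np.save(f"{n}_img.npy",p["img"])
    print(n,np.round(p["extrinsics"],3).tolist(),p["vfov"],p["cx"],p["cy"])
    for t in ["dispenser","measure","tumbler","lever_grip","snack_tub","bento","whisk","paddle","soap"]:
        for r in silhouettes(p,t):
            q=w[r["region"]]; q=q[~np.isnan(q[:,0])]
            if len(q): print(t,round(r["conf"],2),np.round(r["extent"]).tolist(),np.round(np.percentile(q,[2,50,98],axis=0),3).tolist())
E
```

```text
[ 0.20368395 -0.61694384  0.40375097] [[0.95, 0.313, -0.001], [0.313, -0.95, 0.002], [0.0, -0.002, -1.0]] 1.0033145966740935 0.0
top [[-0.017, -0.984, 0.175, 0.374], [-0.999, 0.021, 0.024, -0.092], [-0.027, -0.175, -0.984, 1.124], [0.0, 0.0, 0.0, 1.0]] 52.38465178063252 254.293361788326 194.9330181212389
dispenser 0.79 [89.0, 104.0, 231.0, 231.0] [[0.497, 0.016, 0.013], [0.655, 0.174, 0.059], [0.758, 0.34, 0.208]]
measure 0.88 [299.0, 168.0, 328.0, 201.0] [[0.555, -0.271, -0.001], [0.587, -0.233, 0.07], [0.625, -0.198, 0.075]]
measure 0.78 [309.0, 272.0, 361.0, 320.0] [[0.242, -0.32, 0.001], [0.296, -0.26, 0.099], [0.346, -0.21, 0.103]]
measure 0.69 [262.0, 170.0, 280.0, 187.0] [[0.591, -0.138, 0.0], [0.612, -0.113, 0.051], [0.64, -0.088, 0.056]]
tumbler 0.58 [327.0, 220.0, 358.0, 246.0] [[0.424, -0.33, 0.003], [0.452, -0.295, 0.095], [0.482, -0.272, 0.099]]
tumbler 0.55 [340.0, 130.0, 370.0, 159.0] [[0.679, -0.386, 0.004], [0.697, -0.343, 0.114], [0.736, -0.323, 0.173]]
tumbler 0.54 [88.0, 107.0, 229.0, 232.0] [[0.495, 0.016, 0.012], [0.655, 0.175, 0.056], [0.76, 0.341, 0.208]]
snac
[... 1611 characters left out ...]
1, 0.115], [0.496, -0.106, 0.122]]
bento 0.62 [120.0, 183.0, 183.0, 266.0] [[0.723, -0.246, 0.018], [0.787, -0.15, 0.059], [0.851, -0.074, 0.063]]
whisk 0.62 [165.0, 78.0, 241.0, 119.0] [[0.339, -0.444, 0.001], [0.406, -0.428, 0.03], [0.584, -0.42, 0.037]]
paddle 0.81 [354.0, 239.0, 426.0, 308.0] [[0.357, 0.163, 0.003], [0.385, 0.296, 0.007], [0.412, 0.357, 0.011]]
paddle 0.47 [197.0, 221.0, 377.0, 384.0] [[0.501, 0.029, 0.011], [0.677, 0.203, 0.194], [0.768, 0.348, 0.207]]
soap 0.78 [122.0, 124.0, 154.0, 174.0] [[0.682, -0.357, 0.007], [0.712, -0.331, 0.097], [0.736, -0.319, 0.169]]
soap 0.53 [116.0, 182.0, 182.0, 266.0] [[0.721, -0.246, 0.016], [0.787, -0.15, 0.059], [0.85, -0.074, 0.063]]
```

View pics/top0.png

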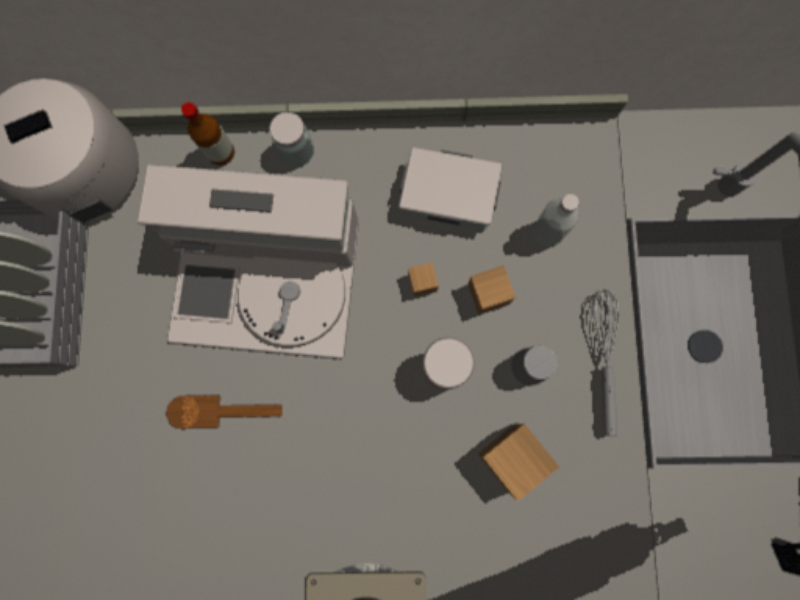

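View pics/scene0.png

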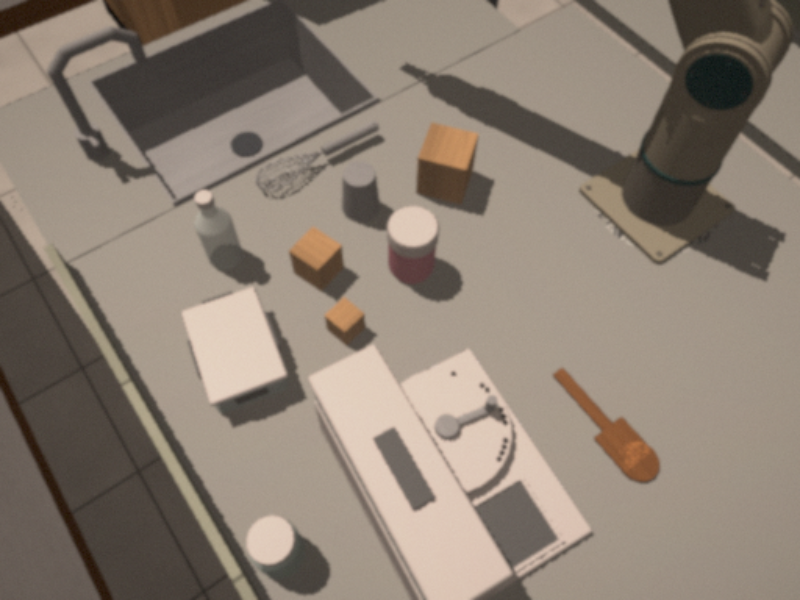

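Run:
```python
from h import *
for n in ["top","scene"]:
    w=np.load(n+".npy"); X,Y,Z=w[...,0],w[...,1],w[...,2]
    def rect(m,l):
        q=w[m][:,:2].astype(np.float32)*1000
        r=cv2.minAreaRect(q); print(n,l,len(q),np.round(r[0],1),np.round(r[1],1),round(r[2],1),round(float(np.median(Z[m])),4))
    rect((X>.54)&(X<.64)&(Y>-.28)&(Y<-.18)&(Z>.062)&(Z<.08),"measure top")
    rect((X>.45)&(X<.8)&(Y>-.02)&(Y<.38)&(Z>.19)&(Z<.22),"case top")
    m=(X>.45)&(X<.8)&(Y>-.02)&(Y<.38)&(Z>.01)&(Z<.22); rect(m,"disp all")
    g=(X>.45)&(X<.7)&(Y>0)&(Y<.3)&(Z>.065)&(Z<.09)
    if g.any(): print("grip",np.round(np.nanmean(w[g],0),4),g.sum(),np.round(np.ptp(w[g],axis=0),3))
    d=(X>.45)&(X<.7)&(Y>0)&(Y<.3)&(Z>.034)&(Z<.043)
    q=w[d][:,:2].astype(np.float32)*1000
    c,r=cv2.minEnclosingCircle(q); print("dial",np.round(c,1),round(r,1),len(q))
```

```text
top measure top 521 [ 591.3 -234.6] [62.1 62.6] 17.0 0.071
top case top 5040 [712.1 176. ] [329.4 101.9] 83.7 0.203
top disp all 13700 [628.  185.3] [330.5 270.8] 83.6 0.0624
grip [0.6411 0.1252 0.0785] 247 [0.179 0.251 0.025]
dial [632.2 144.1] 137.0 2511
scene measure top 525 [ 590.5 -232.4] [64.8 64.3] 17.7 0.0685
scene case top 9098 [711.4 178.2] [329.8 100.8] 83.5 0.2013
scene disp all 17923 [627.2 187.7] [330.1 270.2] 83.6 0.1977
grip [0.5296 0.1474 0.079 ] 56 [0.016 0.016 0.021]
dial [593.4 131.7] 97.8 3055
```

The top view shows the middle measure at about (491,289) and the smaller and bigger look-alikes at (423,278) and (520,461). The lever post is at (276,330) and the dark tray at (207,293). The scene view agrees, with the post at (492,402). I'm starting the move to the lever.

>>> {"fn": "apply_moves", "kwargs": {"series": [{"turn": [0,0,0],"delta_pos": [0.39,-0.45,0],"claw": -1},{"turn": [0,0,0],"delta_pos": [0.784,-0.892,0],"claw": -1},{"turn": [0,0,0],"delta_pos": [0.784,-0.892,0],"claw": -1}]}}

```text
time: 1.38
position: [0.2531, -0.5038, 0.4048]
tool_rot: [[0.947, 0.32, 0.001], [0.32, -0.947, 0.004], [0.002, -0.003, -1.0]]
wrist_force: [-0.1, -2.0, -0.1]
opening: 1.0
finger_force: 0.0
```

>>> {"fn": "apply_moves", "kwargs": {"series": [{"turn": [0,0,0],"delta_pos": [0.39,-0.45,0],"claw": -1},{"turn": [0,0,0],"delta_pos": [0.784,-0.892,0],"claw": -1}]}}

```text
time: 1.62
position: [0.2968, -0.3985, 0.4049]
tool_rot: [[0.95, 0.311, 0.001], [0.311, -0.95, -0.001], [0.0, 0.001, -1.0]]
wrist_force: [1.1, 0.7, 1.0]
opening: 1.005
finger_force: 0.0
```

```bash
cat >> h.py <<'E'
import json
def log():
    s=state()
    open("log.jsonl","a").write(json.dumps([list(map(float,s["qpos"])),list(map(float,s["position"])),np.array(s["tool_rot"]).tolist()])+"\n")
    return s
E
python3 -c "
from h import *
s=log();print(s['time'],s['position'],s['qpos'],np.round(s['tool_rot'],3).tolist())
w=np.load('top.npy');im=np.load('top_img.npy').astype(int).sum(2)
X,Y,Z=w[...,0],w[...,1],w[...,2]
R=np.array([[.9938,.1115],[-.1115,.9938]]);l=(w[...,:2]-[.6337,.1959])@R
m=(im<240)&(Z>.005)&(Z<.03)&(abs(l[...,0]+.04)<.09)&(l[...,1]>.03)&(l[...,1]<.155)
print(m.sum(),np.round(np.percentile(l[m],[3,50,97],axis=0),4),np.median(Z[m]))
r=cv2.minAreaRect((l[m]*1000).astype(np.float32));print(r)
"
```

```text
1.625 [ 0.29683415 -0.39853158  0.40488239] [ 0.85263498  0.41046391  0.02974416  1.93661731 -0.01624872  0.79328909
 -0.36322543] [[0.95, 0.311, 0.001], [0.311, -0.95, -0.001], [0.0, 0.001, -1.0]]
1349 [[-0.0812  0.0389]
 [-0.0191  0.0931]
 [ 0.0302  0.1432]] 0.016456765838037457
((-26.505796432495117, 91.95889282226562), (123.30693817138672, 117.17627716064453), 89.77337646484375)
```

>>> {"fn": "apply_moves", "kwargs": {"series": [{"turn": [0,0,0],"delta_pos": [0.39,-0.45,0],"claw": -1},{"turn": [0,0,0],"delta_pos": [0.784,-0.892,0],"claw": -1}]}}

```text
time: 1.88
position: [0.3439, -0.2887, 0.4051]
tool_rot: [[0.95, 0.312, 0.001], [0.312, -0.95, -0.001], [0.001, 0.002, -1.0]]
wrist_force: [0.8, -0.0, 0.2]
opening: 0.999
finger_force: 0.0
```

>>> {"fn": "apply_moves", "kwargs": {"series": [{"turn": [0,0,0],"delta_pos": [0.39,-0.45,0],"claw": -1},{"turn": [0,0,0],"delta_pos": [0.784,-0.892,0],"claw": -1}]}}

```text
time: 2.12
position: [0.3906, -0.1793, 0.4052]
tool_rot: [[0.95, 0.312, 0.002], [0.312, -0.95, -0.001], [0.001, 0.002, -1.0]]
wrist_force: [1.5, -0.3, -0.1]
opening: 1.002
finger_force: 0.0
```

>>> {"fn": "apply_moves", "kwargs": {"series": [{"turn": [0,0,0],"delta_pos": [0.39,-0.45,0],"claw": -1},{"turn": [0,0,0],"delta_pos": [0.784,-0.892,0],"claw": -1}]}}

```text
time: 2.38
position: [0.4374, -0.0699, 0.4052]
tool_rot: [[0.95, 0.312, 0.002], [0.312, -0.95, -0.001], [0.002, 0.001, -1.0]]
wrist_force: [0.7, -1.2, -0.1]
opening: 1.0
finger_force: 0.0
```

>>> {"fn": "apply_moves", "kwargs": {"series": [{"turn": [0,0,0],"delta_pos": [0.39,-0.45,0],"claw": -1},{"turn": [0,0,0],"delta_pos": [0.784,-0.892,0],"claw": -1}]}}

```text
time: 2.62
position: [0.4841, 0.0395, 0.4051]
tool_rot: [[0.95, 0.312, 0.002], [0.312, -0.95, -0.0], [0.002, 0.001, -1.0]]
wrist_force: [0.5, -0.8, 0.1]
opening: 0.998
finger_force: 0.0
```

```bash
python3 -c "
from h import *
s=log();print(s['time'],s['position'],s['qpos'],np.round(s['tool_rot'],3).tolist())
p=read_camera('wrist');w=pts(p);cv2.imwrite('pics/w1.png',cv2.resize(p['img'][:,:,::-1],(768,576)))
X,Y,Z=w[...,0],w[...,1],w[...,2]
print(np.round(p['extrinsics'],3).tolist())
g=(X>.48)&(X<.57)&(Y>.05)&(Y<.2)&(Z>.072)&(Z<.095)
print('grip',np.round(np.mean(w[g],0),4),g.sum(),np.round(np.ptp(w[g],axis=0),3))
for t in ['lever_grip','lever_hinge','dispenser']:
  for r in silhouettes(p,t):
    q=w[r['region']];q=q[~np.isnan(q[:,0])];print(t,r['conf'],r['extent'],np.round(np.median(q,0),3))
"
```

```text
2.625 [0.48405498 0.03951444 0.40511872] [-0.0915935   0.39496892 -0.06572639  1.96238936  0.03684227  0.78365966
 -1.43148983] [[0.95, 0.312, 0.002], [0.312, -0.95, -0.0], [0.002, 0.001, -1.0]]
[[0.312, -0.914, -0.26, 0.55], [-0.95, -0.3, -0.086, 0.061], [0.0, 0.274, -0.962, 0.374], [0.0, 0.0, 0.0, 1.0]]
grip [0.5264 0.1442 0.0824] 245 [0.015 0.015 0.013]
lever_grip 0.7 [152.2, 30.0, 217.2, 126.5] [0.58  0.137 0.052]
lever_hinge 0.63 [1.3, 1.3, 346.3, 174.8] [0.569 0.147 0.039]
dispenser 0.98 [0.0, 1.9, 344.3, 180.8] [0.569 0.147 0.039]
```

View pics/w1.png

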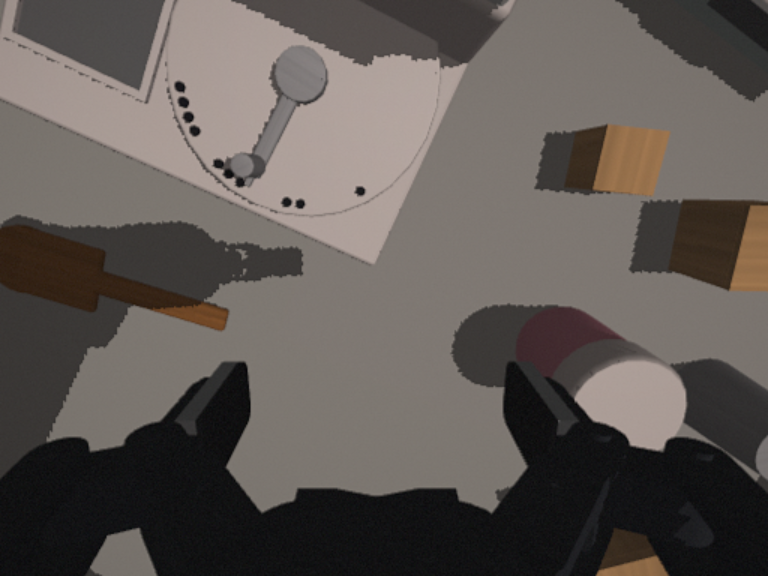

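The wrist view shows the hinge cap at (300,74), the post at (243,165), the two-pip mark at (294,203), the one-pip mark at (360,190) and the four-pip group near (187,109). I'll fit the dispenser pose from the pips.

```bash
cat > pip.py <<'E'
from h import *
from scipy.optimize import least_squares
s=state(); p=read_camera('wrist');w=pts(p);np.save('wr.npy',w);np.save('wr_img.npy',p['img'])
X,Y,Z=w[...,0],w[...,1],w[...,2]
H0=np.array([.596,.130])
rr=np.hypot(X-H0[0],Y-H0[1])
m=(p['img'].max(2)<60)&(rr<.1)&(rr>.075)&(Z<.046)&(Z>.03)
n,lab,st,c=cv2.connectedComponentsWithStats(m.astype(np.uint8))
P=[]
for i in range(1,n):
    if 6<st[i,4]<200:
        q=w[lab==i].mean(0); P.append(q); print(st[i,4],np.round(c[i]*1.5),np.round(q,4))
P=np.array(P)[:,:2]
L=[]
for k,q in enumerate([.3,.9,1.5,2.1]):
    a=q-1.2; 
    for j in range(k+1):
        t=(j-k/2)*10/88
        L.append([-30-88*np.cos(a+t),-70+88*np.sin(a+t)])
L=np.array(L)/1000
def tf(v): c,s=np.cos(v[2]),np.sin(v[2]); return L@np.array([[c,s],[-s,c]])+v[:2]
f=lambda v: np.linalg.norm(P[:,None]-tf(v)[None],axis=2).min(1)
v=least_squares(lambda v:f(v)*1000,[.6337,.1959,-.112],loss='soft_l1',x_scale=[.01,.01,.1]).x
print("pose",np.round(v,4),"res mm",np.round(f(v)*1000,1))
c,s_=np.cos(v[2]),np.sin(v[2]);R=np.array([[c,-s_],[s_,c]])
hinge=R@[-.03,-.07]+v[:2]; print("hinge",hinge)
g=(np.hypot(X-hinge[0],Y-hinge[1])<.09)&(np.hypot(X-hinge[0],Y-hinge[1])>.05)&(Z>.079)&(Z<.09)
if g.any():
    G=cv2.minEnclosingCircle((w[g][:,:2]*1000).astype(np.float32)); gp=np.array(G[0])/1000
    d=R.T@(gp-hinge); print("grip",gp,G[1],np.linalg.norm(d),"q",1.2+np.arctan2(d[1],-d[0]))
b=R@(.07*np.array([-np.cos(-.3),np.sin(-.3)]))+hinge; print("target grip",b)
E
python3 pip.py
```

```text
33 [179.  84.] [0.5607 0.2111 0.042 ]
36 [183.  99.] [0.5515 0.2068 0.0419]
35 [188. 114.] [0.5428 0.2017 0.0416]
31 [194. 128.] [0.5351 0.195  0.0421]
32 [218. 161.] [0.5177 0.174  0.0416]
32 [228. 171.] [0.5136 0.1652 0.0418]
31 [239. 180.] [0.51   0.1557 0.0422]
22 [360. 189.] [0.532  0.0679 0.0422]
26 [286. 200.] [0.5066 0.1185 0.0424]
25 [300. 202.] [0.5085 0.1084 0.0421]
pose [ 0.6316  0.196  -0.1118] res mm [0.2 0.2 0.3 0.5 0.1 0.4 0.2 0.5 0.2 0.1]
hinge [0.59393481 0.12983282]
grip [0.5826402  0.10295454] 78.69534301757812 0.029154934856168595 q -0.08476540367645202
target grip [0.52517111 0.11673497]
```

>>> {"fn": "apply_moves", "kwargs": {"series": [{"turn": [0,0,0],"delta_pos": [0.36,-0.44,0.2],"claw": -1},{"turn": [0,0,0],"delta_pos": [0.73,-0.88,0.5],"claw": -0.5},{"turn": [0,0,0],"delta_pos": [0.73,-0.88,0.9],"claw": -0.3},{"turn": [0,0,0],"delta_pos": [0.73,-0.88,0.9],"claw": -0.3}]}}

```text
time: 3.38
position: [0.5235, 0.1427, 0.3123]
tool_rot: [[0.95, 0.311, -0.007], [0.311, -0.95, -0.003], [-0.007, 0.001, -1.0]]
wrist_force: [0.0, -0.7, 0.4]
opening: 0.651
finger_force: 0.0
```

>>> {"fn": "apply_moves", "kwargs": {"series": [{"turn": [0,0,0],"delta_pos": [0,0,0.4],"claw": -0.3},{"turn": [0,0,0],"delta_pos": [0,0,0.7],"claw": -0.3},{"turn": [0,0,0],"delta_pos": [0,0,0.85],"claw": -0.3},{"turn": [0,0,0],"delta_pos": [0,0,0.85],"claw": -0.3}]}}

```text
time: 3.88
position: [0.5248, 0.1436, 0.2302]
tool_rot: [[0.95, 0.311, -0.0], [0.311, -0.95, -0.001], [-0.0, 0.001, -1.0]]
wrist_force: [-0.7, -0.0, -0.9]
opening: 0.647
finger_force: 0.0
```

>>> {"fn": "apply_moves", "kwargs": {"series": [{"turn": [0,0,0],"delta_pos": [0,0,0],"claw": 0.5},{"turn": [0,0,0],"delta_pos": [0,0,0],"claw": 1},{"turn": [0,0,0],"delta_pos": [0,0,0],"claw": 1},{"turn": [0,0,0],"delta_pos": [0,0,0],"claw": 1},{"turn": [0,0,0],"delta_pos": [0,0,0],"claw": 1}], "squeeze": 20}}

```text
time: 4.5
position: [0.5249, 0.145, 0.2308]
tool_rot: [[0.95, 0.313, 0.002], [0.313, -0.95, 0.0], [0.002, 0.0, -1.0]]
wrist_force: [-1.2, -0.5, 6.6]
opening: 0.175
finger_force: 21.8
```

```bash
python3 -c "
from h import *
s=log();print(s['time'],s['position'],s['qpos'],np.round(s['tool_rot'],3).tolist())"
```

```text
4.5 [0.52486457 0.14499578 0.23075926] [-0.28870718  0.73614247 -0.04960681  1.94909022  0.07606012  0.45633046
 -1.64567033] [[0.95, 0.313, 0.002], [0.313, -0.95, 0.0], [0.002, 0.0, -1.0]]
```

>>> {"fn": "apply_moves", "kwargs": {"series": [{"turn": [0,0,0],"delta_pos": [-0.03,0.064,0],"claw": 1},{"turn": [0,0,0],"delta_pos": [-0.052,0.127,0],"claw": 1},{"turn": [0,0,0],"delta_pos": [-0.071,0.2,0],"claw": 1},{"turn": [0,0,0],"delta_pos": [-0.086,0.27,0],"claw": 1},{"turn": [0,0,0],"delta_pos": [-0.086,0.27,0],"claw": 1},{"turn": [0,0,0],"delta_pos": [-0.086,0.27,0],"claw": 1}]}}

```text
time: 5.25
position: [0.5231, 0.1171, 0.2304]
tool_rot: [[0.949, 0.315, -0.004], [0.315, -0.949, -0.0], [-0.004, -0.001, -1.0]]
wrist_force: [-5.6, 1.0, 9.8]
opening: 0.181
finger_force: 22.3
```

```bash
python3 -c "
from h import *
s=log();print(s['time'],s['position'],s['wrist_force'])
h=np.array([.59393,.12983]);d=np.array(s['position'][:2])-h;a=-.1118
R=np.array([[np.cos(a),-np.sin(a)],[np.sin(a),np.cos(a)]]);d=R.T@d;print(np.linalg.norm(d),1.2+np.arctan2(d[1],-d[0]))
"
```

```text
5.25 [0.52306965 0.11709553 0.23039728] [-5.5599595   1.02050418  9.75027299]
0.07199552829366435 0.910385898103591
```

>>> {"fn": "apply_moves", "kwargs": {"series": [{"turn": [0,0,0],"delta_pos": [0,0,0],"claw": 0},{"turn": [0,0,0],"delta_pos": [0,0,0],"claw": -0.3},{"turn": [0,0,0],"delta_pos": [0,0,0],"claw": -0.4},{"turn": [0,0,0],"delta_pos": [0,0,-0.3],"claw": -0.4},{"turn": [0,0,0],"delta_pos": [0,0,-0.8],"claw": -0.4},{"turn": [0,0,0],"delta_pos": [0,0,-1],"claw": -1}]}}

```text
time: 6.0
position: [0.5255, 0.1166, 0.3322]
tool_rot: [[0.95, 0.313, 0.004], [0.313, -0.95, 0.001], [0.004, 0.0, -1.0]]
wrist_force: [-0.1, -0.5, 0.3]
opening: 0.889
finger_force: 0.0
```

>>> {"fn": "apply_moves", "kwargs": {"series": [{"turn": [0,0,0],"delta_pos": [-0.3,0.3,-0.4],"claw": -1},{"turn": [0,0,0],"delta_pos": [-0.64,0.61,-0.75],"claw": -1},{"turn": [0,0,0],"delta_pos": [-0.64,0.61,-0.75],"claw": -1},{"turn": [0,0,0],"delta_pos": [-0.64,0.61,-0.75],"claw": -1}]}}

```text
time: 6.5
position: [0.4833, 0.0389, 0.4046]
tool_rot: [[0.95, 0.313, 0.001], [0.313, -0.95, 0.001], [0.001, -0.0, -1.0]]
wrist_force: [-1.1, 0.9, -0.4]
opening: 1.0
finger_force: 0.0
```

Run:
```python
exec(open('pip.py').read())
log()
cv2.imwrite('pics/w2.png',cv2.resize(p['img'][:,:,::-1],(768,576)))
l=(w[...,:2]-v[:2])@R
# post by all points >.058 near ; arm edge direction
lh=l-[-.03,-.07]; r=np.hypot(lh[...,0],lh[...,1])
g=(r>.055)&(r<.085)&(Z>.079)&(Z<.088)&(lh[...,0]<0); c=lh[g].mean(0); print("post top",g.sum(),c,1.2+np.arctan2(c[1],-c[0]))
a=(r>.025)&(r<.058)&(Z>.0465)&(Z<.055)&(lh[...,0]<0); c=np.arctan2(lh[a][:,1],-lh[a][:,0]); print("arm",a.sum(),1.2+np.median(c))
```

```text
33 [179.  84.] [0.5607 0.2111 0.0421]
33 [183. 100.] [0.5515 0.2068 0.042 ]
32 [188. 114.] [0.543  0.2014 0.0419]
29 [194. 128.] [0.5351 0.1952 0.0421]
27 [218. 161.] [0.5182 0.1741 0.0422]
29 [228. 172.] [0.5132 0.1651 0.042 ]
24 [240. 180.] [0.51   0.1556 0.0421]
22 [360. 189.] [0.5318 0.068  0.0418]
21 [286. 200.] [0.5064 0.1188 0.0421]
22 [300. 202.] [0.5086 0.1084 0.042 ]
pose [ 0.6316  0.1959 -0.1133] res mm [0.2 0.2 0.3 0.3 0.3 0.1 0.2 0.5 0.5 0.2]
hinge [0.59388157 0.12976068]
grip [0.58250671 0.08920113] 71.85216522216797 0.04212440109275461 q -0.2106542420287978
target grip [0.52509826 0.11676626]
post top 212 [-0.06649157 -0.01951649] 0.9145003376927725
arm 376 0.9167146690273988
```

View pics/w2.png

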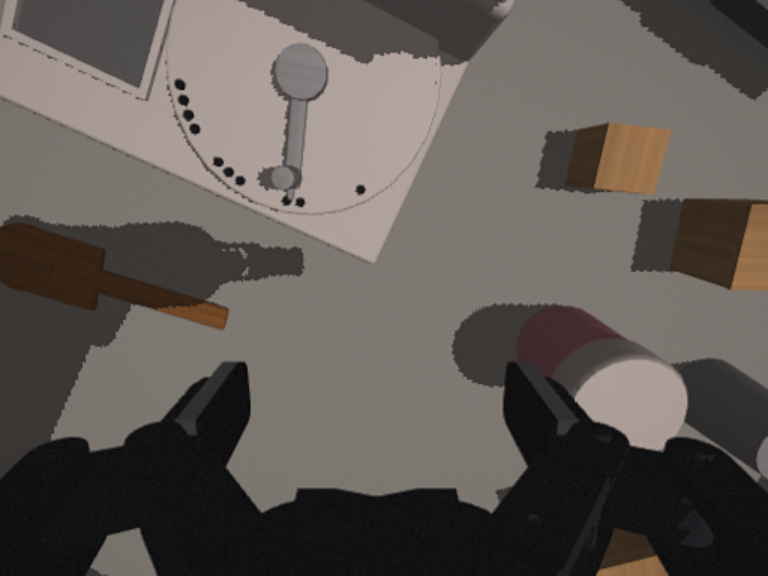

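The picture shows the lever arm ending on the two-pip mark at (293,200). I measure q at about 0.915 against a target of 0.9. Next I'm fitting arm kinematics to check the flip.

```bash
cat > fk.py <<'E'
import numpy as np, json, itertools
from scipy.optimize import least_squares
from scipy.spatial.transform import Rotation as Ro
D=[([1.186,.628,.038,1.517,-.027,.996,-.02],[.20368,-.61694,.40375],[[.95,.313,-.001],[.313,-.95,.002],[0,-.002,-1]])]+[json.loads(l) for l in open("log.jsonl")]
def fk(q,v,S,full=False):
    d1,d3,d5,d7,a1,a3,a5,a6,y0,y7=v
    R=Ro.from_euler('z',y0);p=np.zeros(3);P=[]
    for i,(ax,t) in enumerate(zip('zyzyzyz',[(a1,0,d1),(0,0,0),(a3,0,d3),(0,0,0),(a5,0,d5),(a6,0,0),(0,0,d7)])):
        R=R*Ro.from_euler(ax,S[i]*q[i]); p=p+R.apply(t); P.append(p)
    R=R*Ro.from_euler('z',y7)
    return (p,R,P) if full else (p,R)
def res(v,S):
    o=[]
    for q,p,T in D:
        a,R=fk(q,v,S); o+=list((a-p)*10)+list((R.as_matrix()-np.array(T)).ravel())
    return np.array(o+list(.002*(np.array(v[4:8]))))
if __name__=="__main__":
    out=[]
    for s in itertools.product([1,-1],repeat=4):
        S=[s[0],1,s[1],1,s[2],1,s[3]]
        best=None
        for y0 in (0,1.5,3.1,-1.5):
          for y7 in (0,3.1):
            r=least_squares(res,[.33,.35,.35,.12,0,0,0,0,y0,y7],args=(S,))
            if best is None or r.cost<best.cost: best=r
        out.append((best.cost,S,best.x))
    out.sort(key=lambda t:t[0])
    for c,S,x in out[:4]: print(c,S,np.round(x,4))
    c,S,x=out[0]; json.dump([S,x.tolist()],open("fk.json","w"))
    for q,p,T in D: print(np.round(1000*(fk(q,x,S)[0]-p),1))
E
python3 fk.py
```

```text
0.0017409371987781794 [-1, 1, -1, 1, -1, 1, -1] [ 5.7470e-01  5.5890e-01  3.8040e-01  4.1640e-01  2.1500e-02  1.3000e-03
 -8.0000e-04  2.1500e-02 -5.0000e-02  1.5209e+00]
0.05226410960504393 [-1, 1, -1, 1, 1, 1, -1] [ 1.3120e-01  5.5890e-01  3.8200e-01 -2.9900e-02  3.4300e-02  2.8000e-03
  6.0000e-04  3.5500e-02 -5.0800e-02  1.4593e+00]
0.06840663427311912 [-1, 1, 1, 1, -1, 1, -1] [ 0.7035 -0.2425 -0.0246  0.2308 -0.7556  0.3938 -0.4114  0.2734  3.0869
  4.6012]
0.12829651948788348 [-1, 1, 1, 1, 1, 1, -1] [-0.2205 -0.2429 -0.0211 -0.6988 -0.6899  0.3963 -0.4088  0.3409  3.0865
  4.5396]
[-3.  -0.8  0.2]
[ 3.   2.6 -0.6]
[0.1 1.7 0. ]
[ 1.1 -1.2 -0. ]
[-0.3 -1.2  0.2]
[-0.2  1.3  0.3]
```

>>> {"fn": "apply_moves", "kwargs": {"series": [{"turn": [0,0,0],"delta_pos": [0.03,0.49,0],"claw": -1},{"turn": [0,0,0],"delta_pos": [0.056,0.98,0],"claw": -1}]}}

```text
time: 6.8
position: [0.5202, -0.0519, 0.4036]
tool_rot: [[0.948, 0.318, -0.001], [0.318, -0.948, 0.001], [-0.001, -0.001, -1.0]]
wrist_force: [0.5, 0.5, 0.2]
opening: 0.999
finger_force: 0.0
```

>>> {"fn": "apply_moves", "kwargs": {"series": [{"turn": [0,0,0],"delta_pos": [0.03,0.49,0],"claw": -1},{"turn": [0,0,0],"delta_pos": [0.056,0.98,0],"claw": -1}]}}

```text
time: 7.05
position: [0.5564, -0.144, 0.4032]
tool_rot: [[0.949, 0.316, -0.002], [0.316, -0.949, 0.001], [-0.001, -0.002, -1.0]]
wrist_force: [0.8, 0.1, 0.2]
opening: 0.996
finger_force: 0.0
```

>>> {"fn": "apply_moves", "kwargs": {"series": [{"turn": [0,0,0],"delta_pos": [0.03,0.49,0.2],"claw": -1},{"turn": [0,0,0],"delta_pos": [0.056,0.98,0.6],"claw": -1},{"turn": [0,0,0],"delta_pos": [0.056,0.98,0.6],"claw": -1},{"turn": [0,0,0],"delta_pos": [0.056,0.98,0.6],"claw": -1}]}}

```text
time: 7.55
position: [0.5917, -0.2338, 0.3431]
tool_rot: [[0.949, 0.315, -0.002], [0.315, -0.949, 0.002], [-0.001, -0.003, -1.0]]
wrist_force: [0.5, 0.4, 0.6]
opening: 1.002
finger_force: 0.0
```

```bash
python3 -c "
from h import *
s=log();print(s['time'],s['position'],s['qpos'])
p=read_camera('wrist');w=pts(p);cv2.imwrite('pics/w3.png',cv2.resize(p['img'][:,:,::-1],(768,576)))
X,Y,Z=w[...,0],w[...,1],w[...,2]
m=(abs(X-.591)<.06)&(abs(Y+.2345)<.06)&(Z>.062)&(Z<.08)
r=cv2.minAreaRect((w[m][:,:2]*1000).astype(np.float32));print(m.sum(),r,np.median(Z[m]))
"
```

```text
7.55 [ 0.59172607 -0.23379364  0.34313151] [ 0.37079533  0.6758415  -0.06366165  1.61717775  0.05086419  0.85285691
 -0.96284734]
4819 ((589.0617065429688, -232.96856689453125), (62.773765563964844, 62.050838470458984), 17.17340660095215) 0.06963837505959847
```

>>> {"fn": "apply_moves", "kwargs": {"series": [{"turn": [0,0,0],"delta_pos": [-0.02,-0.016,0.5],"claw": -1},{"turn": [0,0,0],"delta_pos": [-0.023,-0.016,0.9],"claw": -1},{"turn": [0,0,0],"delta_pos": [-0.023,-0.016,0.9],"claw": -1}]}}

```text
time: 7.98
position: [0.5878, -0.2322, 0.2531]
tool_rot: [[0.949, 0.316, -0.004], [0.316, -0.949, 0.003], [-0.003, -0.004, -1.0]]
wrist_force: [0.5, 0.7, 0.3]
opening: 1.001
finger_force: 0.0
```

>>> {"fn": "apply_moves", "kwargs": {"series": [{"turn": [0,0,0],"delta_pos": [0,0,0.3],"claw": -1},{"turn": [0,0,0],"delta_pos": [0,0,0.53],"claw": -1},{"turn": [0,0,0],"delta_pos": [0,0,0.53],"claw": -1},{"turn": [0,0,0],"delta_pos": [0,0,0.53],"claw": 0.5},{"turn": [0,0,0],"delta_pos": [0,0,0.53],"claw": 1},{"turn": [0,0,0],"delta_pos": [0,0,0.53],"claw": 1},{"turn": [0,0,0],"delta_pos": [0,0,0.53],"claw": 1}], "squeeze": 25}}

```text
time: 8.85
position: [0.5896, -0.2345, 0.2041]
tool_rot: [[0.95, 0.314, 0.004], [0.314, -0.95, -0.001], [0.003, 0.002, -1.0]]
wrist_force: [-1.2, 0.9, 6.4]
opening: 0.723
finger_force: 28.4
```

>>> {"fn": "apply_moves", "kwargs": {"series": [{"turn": [0,0,0],"delta_pos": [0,0,-0.3],"claw": 1},{"turn": [0,0,0],"delta_pos": [0,0,-0.8],"claw": 1},{"turn": [0,0,0],"delta_pos": [0,0,-0.9],"claw": 1},{"turn": [0,0,0],"delta_pos": [0,0,-0.9],"claw": 1}]}}

```text
time: 9.35
position: [0.5886, -0.2347, 0.2928]
tool_rot: [[0.95, 0.313, 0.002], [0.313, -0.95, -0.001], [0.001, 0.001, -1.0]]
wrist_force: [0.8, 0.3, -1.9]
opening: 0.724
finger_force: 28.3
```

```bash
python3 -c "
from h import *
s=log();print(s['time'],s['position'],s['opening'],s['finger_force'],s['wrist_force'])"
```

```text
9.35 [ 0.5885772  -0.23465702  0.29277421] 0.7236178280980704 28.327497616410255 [ 0.82794597  0.29172458 -1.89213802]
```

>>> {"fn": "apply_moves", "kwargs": {"series": [{"turn": [0,0,0],"delta_pos": [0,0,-0.4],"claw": 1},{"turn": [0,0,0],"delta_pos": [-0.1,-0.1,-0.75],"claw": 1},{"turn": [0,0,0],"delta_pos": [-0.33,-0.5,-0.75],"claw": 1},{"turn": [0,0,0],"delta_pos": [-0.33,-0.82,-0.75],"claw": 1}]}}

```text
time: 9.85
position: [0.5289, -0.1668, 0.3654]
tool_rot: [[0.95, 0.312, -0.005], [0.312, -0.95, 0.001], [-0.004, -0.002, -1.0]]
wrist_force: [0.3, 0.6, -1.3]
opening: 0.725
finger_force: 28.5
```

>>> {"fn": "apply_moves", "kwargs": {"series": [{"turn": [0,0,0],"delta_pos": [-0.16,-0.41,0],"claw": 1},{"turn": [0,0,0],"delta_pos": [-0.33,-0.82,0],"claw": 1}]}}

```text
time: 10.1
position: [0.473, -0.0984, 0.3653]
tool_rot: [[0.95, 0.313, -0.003], [0.313, -0.95, 0.001], [-0.002, -0.002, -1.0]]
wrist_force: [0.1, 0.8, -0.8]
opening: 0.723
finger_force: 28.5
```

>>> {"fn": "apply_moves", "kwargs": {"series": [{"turn": [0,0,0],"delta_pos": [-0.16,-0.41,0],"claw": 1},{"turn": [0,0,0],"delta_pos": [-0.33,-0.82,0],"claw": 1},{"turn": [0,0,0],"delta_pos": [-0.33,-0.82,0.3],"claw": 1},{"turn": [0,0,0],"delta_pos": [-0.33,-0.82,0.8],"claw": 1},{"turn": [0,0,0],"delta_pos": [-0.33,-0.82,0.8],"claw": 1}]}}

```text
time: 10.72
position: [0.4154, -0.0318, 0.2836]
tool_rot: [[0.949, 0.314, -0.01], [0.314, -0.949, 0.0], [-0.01, -0.003, -1.0]]
wrist_force: [-0.8, 0.5, -1.4]
opening: 0.724
finger_force: 28.8
```

```bash
python3 -c "
from h import *
s=log();print(s['time'],s['position'],s['opening'],s['finger_force'],s['wrist_force'],s['qpos'])"
```

```text
10.725 [ 0.41539082 -0.03181996  0.28359299] 0.7242263392359536 28.799961805343628 [-0.81906172  0.53886181 -1.3533162 ] [ 0.04708894  0.53187901 -0.05334479  2.2506131   0.07414039  0.37106455
 -1.31978394]
```

>>> {"fn": "apply_moves", "kwargs": {"series": [{"turn": [0,0,0],"delta_pos": [0,0,0.4],"claw": 1},{"turn": [0,0,0],"delta_pos": [0,0,0.7],"claw": 1},{"turn": [0,0,0],"delta_pos": [0,0,0.785],"claw": 1},{"turn": [0,0,0],"delta_pos": [0,0,0.785],"claw": 1},{"turn": [0,0,0],"delta_pos": [0,0,0.785],"claw": 1}]}}

```text
time: 11.35
position: [0.4178, -0.0327, 0.2088]
tool_rot: [[0.95, 0.313, 0.001], [0.313, -0.95, -0.001], [0.0, 0.001, -1.0]]
wrist_force: [0.1, 0.0, -0.8]
opening: 0.728
finger_force: 28.9
```

```bash
python3 -c "
from h import *
s=log();print(s['time'],s['position'],s['opening'],s['finger_force'],s['wrist_force'],s['qpos'])"
```

```text
11.35 [ 0.41781519 -0.03266136  0.20879951] 0.7279759035075817 28.887301683425903 [ 0.11328477  0.04457727 -0.76256748] [ 0.19414279  0.71174463 -0.26644951  2.28507363  0.82838979  0.23697736
 -2.07608249]
```

>>> {"fn": "apply_moves", "kwargs": {"series": [{"turn": [0,0,0],"delta_pos": [0,0,0.045],"claw": 1},{"turn": [0,0,0],"delta_pos": [0,0,0.045],"claw": 1},{"turn": [0,0,0],"delta_pos": [0,0,0.045],"claw": 0.2},{"turn": [0,0,0],"delta_pos": [0,0,0.045],"claw": -1},{"turn": [0,0,0],"delta_pos": [0,0,0.045],"claw": -1},{"turn": [0,0,0],"delta_pos": [0,0,-0.3],"claw": -1},{"turn": [0,0,0],"delta_pos": [0,0,-0.8],"claw": -1},{"turn": [0,0,0],"delta_pos": [0,0,-1],"claw": -1}]}}

```text
time: 12.35
position: [0.4176, -0.0319, 0.3104]
tool_rot: [[0.95, 0.313, 0.003], [0.313, -0.95, 0.0], [0.003, 0.001, -1.0]]
wrist_force: [-0.1, -0.0, -0.1]
opening: 0.999
finger_force: 0.0
```

>>> {"fn": "apply_moves", "kwargs": {"series": [{"turn": [0,0,-0.18],"delta_pos": [0,0,-0.5],"claw": -1},{"turn": [0,0,-0.36],"delta_pos": [0,0,-1],"claw": -1},{"turn": [0,0,-0.54],"delta_pos": [0,0,-1],"claw": -1},{"turn": [0,0,-0.75],"delta_pos": [0,0,-1],"claw": -1},{"turn": [0,0,-0.75],"delta_pos": [0,0,-1],"claw": -1},{"turn": [0,0,-0.75],"delta_pos": [0,0,-1],"claw": -1}]}}

```text
time: 13.1
position: [0.4172, -0.0321, 0.408]
tool_rot: [[0.452, 0.892, -0.001], [0.892, -0.452, 0.0], [-0.0, -0.001, -1.0]]
wrist_force: [-0.7, 0.0, -0.3]
opening: 1.001
finger_force: 0.0
```

>>> {"fn": "apply_moves", "kwargs": {"series": [{"turn": [0,0,-0.18],"delta_pos": [0,0,0],"claw": -1},{"turn": [0,0,-0.36],"delta_pos": [0,0,0],"claw": -1},{"turn": [0,0,-0.54],"delta_pos": [0,0,0],"claw": -1},{"turn": [0,0,-0.75],"delta_pos": [0,0,0],"claw": -1},{"turn": [0,0,-0.75],"delta_pos": [0,0,0],"claw": -1},{"turn": [0,0,-0.75],"delta_pos": [0,0,0],"claw": -1}]}}

```text
time: 13.85
position: [0.4174, -0.0319, 0.4082]
tool_rot: [[-0.31, 0.951, -0.0], [0.951, 0.31, -0.0], [-0.0, -0.0, -1.0]]
wrist_force: [0.5, 0.1, -0.7]
opening: 1.003
finger_force: 0.0
```

```bash
python3 -c "
from h import *
s=log();print(s['time'],s['position'],s['qpos'],np.round(s['tool_rot'],3).tolist())
p=read_camera('top');w=pts(p);X,Y,Z=w[...,0],w[...,1],w[...,2]
m=(abs(X-.42)<.07)&(abs(Y+.03)<.07)&(Z>.062)&(Z<.08)
if m.sum()>5: print(m.sum(),cv2.minAreaRect((w[m][:,:2]*1000).astype(np.float32)),np.median(Z[m]))
p=read_camera('wrist');w=pts(p);X,Y,Z=w[...,0],w[...,1],w[...,2]
m=(abs(X-.42)<.07)&(abs(Y+.03)<.07)&(Z>.062)&(Z<.08)
if m.sum()>5: print(m.sum(),cv2.minAreaRect((w[m][:,:2]*1000).astype(np.float32)),np.median(Z[m]))
cv2.imwrite('pics/w4.png',cv2.resize(p['img'][:,:,::-1],(768,576)))
"
```

```text
13.85 [ 0.41736722 -0.03192463  0.40815115] [ 0.846432    0.53365111 -1.20888288  2.09880685  0.62961908  0.94086051
 -0.40006848] [[-0.31, 0.951, -0.0], [0.951, 0.31, -0.0], [-0.0, -0.0, -1.0]]
3124 ((416.5875549316406, -32.02402877807617), (62.072044372558594, 61.98786544799805), 17.786848068237305) 0.06955943416408875
```

>>> {"fn": "apply_moves", "kwargs": {"series": [{"turn": [0,-0.16,0],"delta_pos": [0.3,0,0],"claw": -1},{"turn": [0,-0.32,0],"delta_pos": [0.6,0,0],"claw": -1},{"turn": [0,-0.5,0],"delta_pos": [0.9,0,0],"claw": -1},{"turn": [0,-0.5,0],"delta_pos": [0.9,0,0],"claw": -1},{"turn": [0,-0.5,0],"delta_pos": [0.9,0,0],"claw": -1}]}}

```text
time: 14.58
position: [0.3892, 0.0532, 0.4082]
tool_rot: [[-0.271, 0.95, 0.156], [0.823, 0.313, -0.474], [-0.499, -0.0, -0.867]]
wrist_force: [0.7, -0.7, 0.4]
opening: 0.998
finger_force: 0.0
```

```bash
python3 -c "
from h import *
s=log();print(s['time'],s['position'],s['qpos'],np.round(s['tool_rot'],3).tolist())"; python3 fk.py
```

```text
14.575 [0.38924144 0.05322201 0.40816127] [ 0.27944032  0.42448914 -0.96060555  2.20593125  0.94374081  1.14799518
 -0.96822882] [[-0.271, 0.95, 0.156], [0.823, 0.313, -0.474], [-0.499, -0.0, -0.867]]
0.011539450546335052 [-1, 1, -1, 1, -1, 1, -1] [ 3.3490e-01  5.6010e-01  3.8480e-01  1.7540e-01  3.4000e-03 -4.4000e-03
  4.0000e-03 -1.4000e-03 -5.0400e-02  1.5211e+00]
5.904730045429307 [-1, 1, -1, 1, 1, 1, -1] [ 0.1501  0.5416  0.3881 -0.0085  0.0315 -0.0067 -0.0276  0.0422 -0.0486
  1.2617]
8.96170638723447 [-1, 1, 1, 1, -1, 1, -1] [ 0.3144 -0.1675 -0.1472 -0.2032 -0.8253  0.631  -0.3031  0.2747  3.1325
  4.4705]
12.530443886062029 [-1, 1, -1, 1, -1, 1, 1] [ 3.3500e-01  5.6000e-01  3.8470e-01  1.7550e-01  3.2000e-03 -4.4000e-03
  3.9000e-03 -1.5000e-03 -5.0800e-02  3.8498e+00]
[-3.5 -2.8 -0.6]
[ 2.1  2.5 -2.5]
[-0.7  3.3 -1.9]
[-0.8  0.1 -0.1]
[-0.9  0.5 -0. ]
[-0.5  3.2 -1.7]
[-0.7 -4.3 -0.8]
[-1.  -4.1 -0.5]
[-1.6  6.8 -0.6]
[0.1 3.7 2.6]
[ 2.2 -3.6  4.3]
[-1.4  0.2  1.9]
```

```bash
cat > ik.py <<'E'
from fk import *
S,V=json.load(open("fk.json"))
LO=np.array([-3.06,-.37,-1.25,.18,-1.1,.23,-2.94]);HI=np.array([3.06,2.12,1.32,2.47,4.24,1.98,2.94])
def tool(az,e,flip):
    # z heading az, e below horizontal; closing axis y horizontal. flip=0 as pick side
    h=np.array([np.cos(az),np.sin(az),0]); t=h*np.cos(e)-np.array([0,0,np.sin(e)])
    y=np.cross([0,0,1],h)*(1 if flip==0 else -1)
    return np.stack([np.cross(y,t),y,t],1)
def ik(p,R,q0):
    T=Ro.from_matrix(R)
    def f(q):
        a,r=fk(q,V,S); return np.r_[(a-p)*10,(r*T.inv()).as_rotvec()*2,.003*(q-q0)]
    r=least_squares(f,np.clip(q0,LO+.02,HI-.02),bounds=(LO+.01,HI-.01)); return r.x,np.linalg.norm(r.fun[:6])
def best(p,R,q0,n=15):
    rng=np.random.default_rng(0);o=[]
    for i in range(n):
        q,c=ik(p,R,q0 if i==0 else rng.uniform(LO,HI)); 
        if c<.02: o.append((np.abs(q-q0).max(),q))
    return min(o,key=lambda t:t[0]) if o else None
E
cat > t.py <<'E'
from ik import *
q0=np.array(D[-1][0])
azp=np.arctan2(-.951,.309)
e=np.radians(15)
def show(n,p,R,q):
    b=best(p,R,q); 
    if b is None: print(n,"none"); return q
    P=fk(b[1],V,S,True)[2]; print(n,round(b[0],2),np.round(b[1],2),"margin",round(float(np.minimum(b[1]-LO,HI-b[1]).min()),2),"elbow",np.round(P[2],2),"wrist",np.round(P[4],2)); return b[1]
for fl in (0,1):
    R=tool(azp,e,fl); print("flip",fl,"tool x",np.round(R[:,0],2))
    g=np.array([.4166,-.032,.038]); p=g-.155*R[:,2]
    q=show("pick",p,R,q0)
    q=show("up",p+[0,0,.15],R,q)
    R2=tool(azp,e,1-fl); q=show("twist",p+[0,0,.15],R2,q)
    a=-.1118; c=np.array([.6316,.196])+np.array([[np.cos(a),-np.sin(a)],[np.sin(a),np.cos(a)]])@[-.029,.0915]
    for az in (-60,-30,-6.4,25):
        R3=tool(np.radians(az),e,1-fl); g=np.array([*c,.06]); show(f"place{az}",g-.155*R3[:,2],R3,q)
print(c)
E
python3 t.py
```

```text
flip 0 tool x [-0.08  0.25 -0.97]
pick 1.0 [-0.72  1.3  -0.05  2.17  1.29  1.25 -1.96] margin 0.3 elbow [0.42 0.34 0.49] wrist [0.32 0.27 0.12]
up 0.31 [-0.55  0.99 -0.32  2.28  1.22  1.52 -1.82] margin 0.19 elbow [0.41 0.22 0.64] wrist [0.32 0.27 0.27]
twist 3.06 [-0.37  1.07 -0.6   2.28  1.23  1.76  1.24] margin 0.19 elbow [0.47 0.15 0.61] wrist [0.32 0.27 0.27]
place-60 0.94 [-0.64  1.4  -0.63  1.34  1.55  1.97  1.87] margin 0.01 elbow [0.46 0.31 0.43] wrist [0.45 0.57 0.15]
place-30 0.52 [-0.89  1.23 -0.14  1.83  1.71  1.43  1.63] margin 0.55 elbow [0.35 0.39 0.53] wrist [0.34 0.45 0.15]
place-6.4 1.0 [-0.93  1.24  0.06  2.15  2.22  1.41  1.28] margin 0.32 elbow [0.34 0.41 0.52] wrist [0.3  0.33 0.15]
place25 1.84 [-0.7   1.33  0.26  2.34  3.07  1.8   1.22] margin 0.13 elbow [0.43 0.33 0.47] wrist [0.32 0.16 0.15]
flip 1 tool x [ 0.08 -0.25  0.97]
pick 2.02 [-0.34  1.42 -0.58  2.17  1.37  1.82  1.05] margin 0.16 elbow [0.53 0.16 0.42] wrist [0.32 0.27 0.12]
up 0.31 [-0.31  1.11 -0.7   2.28  1.22  1.86  1.2 ] margin 0.12 elbow [0.49 0.12 0.59] wrist [0.32 0.27 0.27]
twist 2.01 [-1.48  1.53  1.31  2.28 -0.28  0.39 -0.  ] margin 0.01 elbow [0.08 0.56 0.36] wrist [0.32 0.27 0.27]
place-60 0.95 [-1.23  1.39  0.57  1.33  0.66  1.18 -0.89] margin 0.73 elbow [0.21 0.51 0.44] wrist [0.45 0.57 0.15]
place-30 0.46 [-1.66  1.78  1.31  1.82 -0.56  0.26  0.18] margin 0.01 elbow [-0.03  0.55  0.22] wrist [0.34 0.45 0.15]
place-6.4 2.5 [-1.09  1.27  0.27  2.15  2.22  1.23 -2.  ] margin 0.32 elbow [0.27 0.46 0.51] wrist [0.3  0.33 0.15]
place25 3.31 [-0.82  1.38  0.43  2.34  3.03  1.79 -2.11] margin 0.13 elbow [0.39 0.39 0.45] wrist [0.32 0.16 0.15]
[0.61298945 0.29016421]
```

>>> {"fn": "apply_moves", "kwargs": {"series": [{"turn": [0,-0.15,0],"delta_pos": [0.2,0,0.1],"claw": -1},{"turn": [0,-0.3,0],"delta_pos": [0.4,0,0.2],"claw": -1},{"turn": [0,-0.45,0],"delta_pos": [0.6,0,0.3],"claw": -1},{"turn": [0,-0.6,0],"delta_pos": [0.8,0,0.4],"claw": -1},{"turn": [0,-0.75,0],"delta_pos": [0.96,0,0.46],"claw": -1},{"turn": [0,-0.75,0],"delta_pos": [0.96,0,0.46],"claw": -1},{"turn": [0,-0.75,0],"delta_pos": [0.96,0,0.46],"claw": -1},{"turn": [0,-0.75,0],"delta_pos": [0.96,0,0.46],"claw": -1}]}}

```text
time: 15.58
position: [0.3707, 0.1091, 0.3214]
tool_rot: [[-0.079, 0.951, 0.3], [0.248, 0.31, -0.918], [-0.965, 0.002, -0.261]]
wrist_force: [0.6, -0.5, 0.1]
opening: 0.998
finger_force: 0.0
```

```bash
cat > go.py <<'E'
import sys
from h import *
# go.py x y z [az e flip]: needed delta (shares) in tool axes and turn
from ik import tool
from scipy.spatial.transform import Rotation as Ro
s=log();R=np.array(s['tool_rot']);p=np.array(s['position'])
print(s['time'],np.round(p,4),np.round(s['qpos'],2),'F',np.round(s['wrist_force'],1),'open',round(s['opening'],3),'grip',round(s['finger_force'],1));print(np.round(R,3).tolist())
a=list(map(float,sys.argv[1:]))
if a:
    print('delta',np.round(R.T@(np.array(a[:3])-p)*10,3))
    if len(a)>3: print('turn',np.round(np.degrees((Ro.from_matrix(R.T@tool(np.radians(a[3]),np.radians(a[4]),int(a[5])))).as_rotvec())/60,3))
E
python3 go.py .3703 .1104 .2 -72 15 0
```

```text
15.575 [0.3707 0.1091 0.3214] [-0.36  0.82 -0.62  2.29  1.11  1.76 -1.65] F [ 0.6 -0.5  0.1] open 0.998 grip 0.0
[[-0.079, 0.951, 0.3], [0.248, 0.31, -0.918], [-0.965, 0.002, -0.261]]
delta [ 1.176 -0.002  0.303]
turn [ 0.001 -0.002 -0.002]
```

>>> {"fn": "apply_moves", "kwargs": {"series": [{"turn": [0,0,0],"delta_pos": [0.4,0,0.1],"claw": -1},{"turn": [0,0,0],"delta_pos": [0.8,0,0.21],"claw": -1},{"turn": [0,0,0],"delta_pos": [0.8,0,0.21],"claw": -1}]}}

```text
time: 15.95
position: [0.3703, 0.1102, 0.2367]
tool_rot: [[-0.084, 0.95, 0.3], [0.245, 0.311, -0.918], [-0.966, -0.003, -0.259]]
wrist_force: [-0.0, 0.7, 0.7]
opening: 0.999
finger_force: 0.0
```

>>> {"fn": "apply_moves", "kwargs": {"series": [{"turn": [0,0,0],"delta_pos": [0.4,0,0.1],"claw": -1},{"turn": [0,0,0],"delta_pos": [0.8,0,0.2],"claw": -1},{"turn": [0,0,0],"delta_pos": [0.8,0,0.2],"claw": -1}]}}

```text
time: 16.32
position: [0.37, 0.1121, 0.1555]
tool_rot: [[-0.082, 0.95, 0.301], [0.245, 0.312, -0.918], [-0.966, -0.001, -0.259]]
wrist_force: [-0.0, 0.5, 0.5]
opening: 0.997
finger_force: 0.0
```

```bash
python3 go.py .3703 .1104 .078 -72 15 0; python3 -c "
from h import *
p=read_camera('scene'); cv2.imwrite('pics/s5.png',cv2.resize(p['img'][40:340,140:][:,:,::-1],(744,600)))"
```

```text
16.325 [0.37   0.1121 0.1555] [-0.42  1.2  -0.51  2.23  1.24  1.69 -1.94] F [-0.   0.5  0.5] open 0.997 grip 0.0
[[-0.082, 0.95, 0.301], [0.245, 0.312, -0.918], [-0.966, -0.001, -0.259]]
delta [ 0.744 -0.001  0.217]
turn [0.003 0.    0.002]
```

View pics/s5.png

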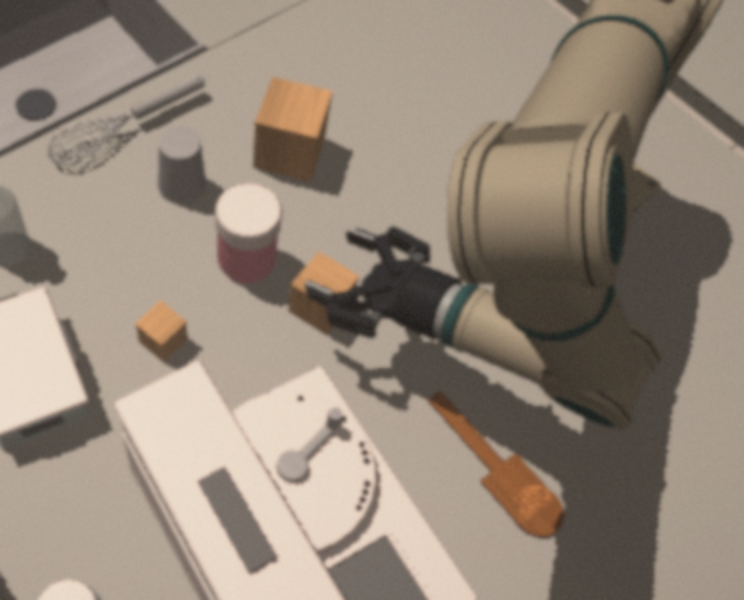

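The picture shows the tilted gripper straddling the measure at (325,290). The tub, base and paddle are all clear, so I'm going down.

>>> {"fn": "apply_moves", "kwargs": {"series": [{"turn": [0,0,0],"delta_pos": [0.3,0,0.09],"claw": -1},{"turn": [0,0,0],"delta_pos": [0.6,0,0.18],"claw": -1},{"turn": [0,0,0],"delta_pos": [0.744,0,0.217],"claw": -1},{"turn": [0,0,0],"delta_pos": [0.744,0,0.217],"claw": -1},{"turn": [0,0,0],"delta_pos": [0.744,0,0.217],"claw": -1}]}}

```text
time: 17.0
position: [0.3706, 0.1108, 0.0793]
tool_rot: [[-0.08, 0.95, 0.303], [0.246, 0.314, -0.917], [-0.966, 0.001, -0.258]]
wrist_force: [-0.1, 0.1, -0.5]
opening: 1.0
finger_force: 0.0
```

>>> {"fn": "apply_moves", "kwargs": {"series": [{"turn": [0,0,0],"delta_pos": [0,0,0],"claw": 0},{"turn": [0,0,0],"delta_pos": [0,0,0],"claw": 1},{"turn": [0,0,0],"delta_pos": [0,0,0],"claw": 1},{"turn": [0,0,0],"delta_pos": [0,0,0],"claw": 1}], "squeeze": 30}}

```text
time: 17.5
position: [0.3705, 0.1108, 0.0784]
tool_rot: [[-0.08, 0.949, 0.304], [0.244, 0.314, -0.917], [-0.966, 0.001, -0.257]]
wrist_force: [0.2, 3.8, 4.8]
opening: 0.725
finger_force: 38.1
```

```bash
python3 go.py .3703 .1104 .228 -72 15 0
```

```text
17.5 [0.3705 0.1108 0.0784] [-0.43  1.36 -0.46  2.16  1.31  1.67 -2.01] F [0.2 3.8 4.8] open 0.725 grip 38.1
[[-0.08, 0.949, 0.304], [0.244, 0.314, -0.917], [-0.966, 0.001, -0.257]]
delta [-1.447 -0.002 -0.382]
turn [0.005 0.002 0.001]
```

>>> {"fn": "apply_moves", "kwargs": {"series": [{"turn": [0,0,0],"delta_pos": [-0.3,0,-0.08],"claw": 1},{"turn": [0,0,0],"delta_pos": [-0.75,0,-0.2],"claw": 1},{"turn": [0,0,0],"delta_pos": [-0.75,0,-0.2],"claw": 1}]}}

```text
time: 17.88
position: [0.3705, 0.1106, 0.1571]
tool_rot: [[-0.079, 0.949, 0.304], [0.248, 0.314, -0.917], [-0.966, 0.002, -0.26]]
wrist_force: [0.4, -0.5, -3.3]
opening: 0.722
finger_force: 37.9
```

>>> {"fn": "apply_moves", "kwargs": {"series": [{"turn": [0,0,0],"delta_pos": [-0.4,0,-0.1],"claw": 1},{"turn": [0,0,0],"delta_pos": [-0.75,0,-0.2],"claw": 1},{"turn": [0,0,0],"delta_pos": [-0.75,0,-0.2],"claw": 1}]}}

```text
time: 18.25
position: [0.3706, 0.1106, 0.2337]
tool_rot: [[-0.079, 0.95, 0.303], [0.248, 0.313, -0.917], [-0.965, 0.003, -0.261]]
wrist_force: [0.3, 0.1, -1.5]
opening: 0.727
finger_force: 37.9
```

>>> {"fn": "apply_moves", "kwargs": {"series": [{"turn": [0,0,-0.16],"delta_pos": [0,0,0],"claw": 1},{"turn": [0,0,-0.32],"delta_pos": [0,0,0],"claw": 1},{"turn": [0,0,-0.48],"delta_pos": [0,0,0],"claw": 1},{"turn": [0,0,-0.64],"delta_pos": [0,0,0],"claw": 1},{"turn": [0,0,-0.8],"delta_pos": [0,0,0],"claw": 1},{"turn": [0,0,-1],"delta_pos": [0,0,0],"claw": 1},{"turn": [0,0,-1],"delta_pos": [0,0,0],"claw": 1}]}}

```text
time: 19.12
position: [0.3703, 0.1105, 0.2313]
tool_rot: [[-0.864, 0.404, 0.301], [-0.147, 0.37, -0.917], [-0.482, -0.837, -0.26]]
wrist_force: [-1.1, 1.3, -1.6]
opening: 0.72
finger_force: 37.8
```

>>> {"fn": "apply_moves", "kwargs": {"series": [{"turn": [0,0,-0.16],"delta_pos": [0,0,0],"claw": 1},{"turn": [0,0,-0.32],"delta_pos": [0,0,0],"claw": 1},{"turn": [0,0,-0.48],"delta_pos": [0,0,0],"claw": 1},{"turn": [0,0,-0.64],"delta_pos": [0,0,0],"claw": 1},{"turn": [0,0,-0.8],"delta_pos": [0,0,0],"claw": 1},{"turn": [0,0,-1],"delta_pos": [0,0,0],"claw": 1},{"turn": [0,0,-1],"delta_pos": [0,0,0],"claw": 1}]}}

```text
time: 20.0
position: [0.3703, 0.1105, 0.2321]
tool_rot: [[-0.783, -0.544, 0.302], [-0.394, 0.058, -0.917], [0.481, -0.837, -0.26]]
wrist_force: [-1.2, -0.0, -1.2]
opening: 0.721
finger_force: 37.8
```

```bash
python3 go.py .3703 .1104 .228 -72 15 1
```

```text
20.0 [0.3703 0.1105 0.2321] [-0.25  1.12 -0.79  2.28  1.17  1.93  0.18] F [-1.2 -0.  -1.2] open 0.721 grip 37.8
[[-0.783, -0.544, 0.302], [-0.394, 0.058, -0.917], [0.481, -0.837, -0.26]]
delta [-0.019  0.035  0.012]
turn [-0.003  0.003 -1.001]
```

>>> {"fn": "apply_moves", "kwargs": {"series": [{"turn": [0,0,-0.16],"delta_pos": [0,0,0],"claw": 1},{"turn": [0,0,-0.32],"delta_pos": [0,0,0],"claw": 1},{"turn": [0,0,-0.48],"delta_pos": [0,0,0],"claw": 1},{"turn": [0,0,-0.64],"delta_pos": [0,0,0],"claw": 1},{"turn": [0,0,-0.8],"delta_pos": [0,0,0],"claw": 1},{"turn": [0,0,-1],"delta_pos": [0,0,0],"claw": 1},{"turn": [0,0,-1],"delta_pos": [0,0,0],"claw": 1}]}}

```text
time: 20.88
position: [0.3704, 0.1105, 0.2326]
tool_rot: [[0.077, -0.95, 0.302], [-0.247, -0.312, -0.917], [0.966, -0.004, -0.259]]
wrist_force: [-0.6, 0.5, -1.7]
opening: 0.721
finger_force: 37.8
```

```bash
python3 go.py .461 .307 .28 -6.4 15 1
python3 -c "
from h import *
p=read_camera('top');w=pts(p);im=p['img'].astype(int).sum(2);np.save('top1.npy',w)
c,s=np.cos(-.1118),np.sin(-.1118);R=np.array([[c,-s],[s,c]])
l=(w[...,:2]-[.6316,.196])@R*1000
Z=w[...,2]
# profile of brightness along x at y 70..114, along y at x -60..-20
for nm,k,o,lim in (('x',0,1,(75,110)),('y',1,0,(-65,-25))):
    m=(l[...,o]>lim[0])&(l[...,o]<lim[1])&(Z<.03)&(Z>.005)
    b=np.arange(-120,44,4) if k==0 else np.arange(20,164,4)
    i=np.digitize(l[...,k][m],b)
    print(nm,[(int(b[j-1]),int(im[m][i==j].mean()),round(float(Z[m][i==j].mean()*1000),0)) for j in range(1,len(b)) if (i==j).sum()>2])
"
```

```text
20.875 [0.3704 0.1105 0.2326] [-0.24  1.13 -0.82  2.27  1.16  1.95  1.22] F [-0.6  0.5 -1.7] open 0.721 grip 37.8
[[0.077, -0.95, 0.302], [-0.247, -0.312, -0.917], [0.966, -0.004, -0.259]]
delta [ 0.042 -1.476 -1.651]
turn [ 1.052 -0.002 -0.285]
x []
y []
```

>>> {"fn": "apply_moves", "kwargs": {"series": [{"turn": [0.13,0,-0.036],"delta_pos": [0,-0.18,-0.2],"claw": 1},{"turn": [0.26,0,-0.072],"delta_pos": [0,-0.37,-0.4],"claw": 1},{"turn": [0.39,0,-0.108],"delta_pos": [0.02,-0.55,-0.62],"claw": 1},{"turn": [0.526,0,-0.142],"delta_pos": [0.02,-0.74,-0.83],"claw": 1},{"turn": [0.526,0,-0.142],"delta_pos": [0.02,-0.74,-0.83],"claw": 1},{"turn": [0.526,0,-0.142],"delta_pos": [0.02,-0.74,-0.83],"claw": 1}]}}

```text
time: 21.68
position: [0.4155, 0.2089, 0.2562]
tool_rot: [[0.201, -0.632, 0.749], [-0.164, -0.775, -0.61], [0.966, -0.0, -0.259]]
wrist_force: [-0.1, -0.2, -1.5]
opening: 0.724
finger_force: 37.8
```

```bash
python3 go.py .461 .307 .28 -6.4 15 1
python3 -c "
from h import *
c,s=np.cos(-.1118),np.sin(-.1118);R=np.array([[c,-s],[s,c]])
for f in ('top','wr'):
  w=np.load(f+'.npy');im=np.load(f+'_img.npy').astype(int).sum(2)
  l=(w[...,:2]-[.6316,.196])@R*1000
  Z=w[...,2]
  for nm,k,o,lim in (('x',0,1,(75,110)),('y',1,0,(-65,-25))):
    m=(l[...,o]>lim[0])&(l[...,o]<lim[1])&(Z<.03)&(Z>.005)
    b=np.arange(-100,44,4) if k==0 else np.arange(24,164,4)
    i=np.digitize(l[...,k][m],b)
    print(f,nm,[(int(b[j-1]),int(im[m][i==j].mean()),int(Z[m][i==j].mean()*1000)) for j in range(1,len(b)) if (i==j).sum()>2])
"
```

```text
21.675 [0.4155 0.2089 0.2562] [-0.4   1.04 -0.76  2.26  1.6   1.95  1.58] F [-0.1 -0.2 -1.5] open 0.724 grip 37.8
[[0.201, -0.632, 0.749], [-0.164, -0.775, -0.61], [0.966, -0.0, -0.259]]
delta [ 0.16  -1.049 -0.319]
turn [ 0.527  0.    -0.142]
top x [(-100, 500, 16), (-96, 436, 15), (-92, 455, 19), (-88, 370, 19), (-84, 236, 15), (-80, 230, 16), (-76, 231, 16), (-72, 230, 16), (-68, 231, 16), (-64, 231, 16), (-60, 230, 16), (-56, 231, 15), (-52, 231, 16), (-48, 231, 16), (-44, 231, 16), (-40, 231, 16), (-36, 231, 16), (-32, 231, 16), (-28, 230, 17), (-24, 231, 15), (-20, 232, 16), (-16, 232, 15), (-12, 175, 15), (-8, 100, 16), (-4, 96, 15), (0, 97, 16), (4, 109, 15), (8, 181, 18), (12, 219, 20), (16, 218, 18), (20, 218, 15), (24, 219, 16), (28, 212, 16), (32, 189, 19)]
top y [(28, 280, 15), (32, 394, 15), (36, 443, 19), (40, 452, 20), (44, 302, 16), (48, 235, 15), (52, 229, 16), (56, 231, 16), (60, 232, 16), (64, 231, 14), (68, 230, 16), (72, 231, 17), (76, 230, 16), (80, 230, 16), (84, 231, 16), (88, 231, 16), (92, 231, 16), (96, 231, 16), (100, 231, 16), (104, 231, 16), (108, 231, 16), (112, 230, 16), (116, 231, 16), (120, 230, 16), (124, 232, 16), (128, 230, 16), (132, 228, 16), (136, 287, 17), (140, 455, 20), (144, 488, 17), (148, 477, 14), (152, 391, 14)]
wr x [(-100, 462, 14), (-96, 416, 17), (-92, 452, 19), (-88, 238, 15), (-84, 227, 15), (-80, 227, 15), (-76, 227, 15), (-72, 226, 15), (-68, 225, 15), (-64, 225, 15), (-60, 225, 15), (-56, 224, 15), (-52, 224, 15), (-48, 224, 15), (-44, 225, 15), (-40, 226, 15)]
wr y [(32, 433, 15), (36, 380, 17), (40, 464, 19), (44, 300, 17), (48, 228, 15), (52, 229, 15), (56, 229, 15), (60, 228, 15), (64, 228, 15), (68, 227, 15), (72, 228, 15), (76, 227, 15), (80, 226, 15), (84, 225, 15), (88, 225, 15), (92, 224, 15), (96, 224, 15), (100, 222, 15), (104, 223, 15), (108, 221, 14), (112, 221, 15), (116, 220, 15), (120, 220, 14), (124, 220, 15), (128, 219, 15), (132, 219, 14)]
```

```bash
python3 go.py .4594 .3079 .24 -6.4 10 1
python3 - <<'E'
from ik import *
q=np.array(D[-1][0]);R=tool(np.radians(-6.4),np.radians(10),1)
for z in (.24,.15,.08):
    b=best(np.array([.4594,.3079,z]),R,q,10); print(z,b and np.round(b[1],2)); q=b[1] if b else q
E
```

```text
21.675 [0.4155 0.2089 0.2562] [-0.4   1.04 -0.76  2.26  1.6   1.95  1.58] F [-0.1 -0.2 -1.5] open 0.724 grip 37.8
[[0.201, -0.632, 0.749], [-0.164, -0.775, -0.61], [0.966, -0.0, -0.259]]
delta [-0.231 -1.045 -0.233]
turn [ 0.533  0.081 -0.119]
0.24 [-0.51  1.07 -0.6   2.25  2.24  1.86  1.77]
0.15 [-0.54  1.26 -0.53  2.19  2.31  1.94  1.68]
0.08 [-0.55  1.4  -0.48  2.12  2.37  1.97  1.63]
```

>>> {"fn": "apply_moves", "kwargs": {"series": [{"turn": [0.13,0.02,-0.03],"delta_pos": [-0.06,-0.25,-0.06],"claw": 1},{"turn": [0.26,0.04,-0.06],"delta_pos": [-0.12,-0.5,-0.12],"claw": 1},{"turn": [0.39,0.06,-0.09],"delta_pos": [-0.18,-0.75,-0.18],"claw": 1},{"turn": [0.533,0.081,-0.119],"delta_pos": [-0.23,-1,-0.23],"claw": 1},{"turn": [0.533,0.081,-0.119],"delta_pos": [-0.23,-1,-0.23],"claw": 1},{"turn": [0.533,0.081,-0.119],"delta_pos": [-0.23,-1,-0.23],"claw": 1}]}}

```text
time: 22.42
position: [0.4567, 0.3037, 0.2396]
tool_rot: [[0.175, -0.112, 0.978], [-0.018, -0.994, -0.111], [0.984, 0.002, -0.176]]
wrist_force: [0.3, 0.2, -2.6]
opening: 0.719
finger_force: 37.7
```

```bash
python3 go.py .4594 .3079 .15 -6.4 10 1;python3 -c "
from h import *
p=read_camera('scene'); cv2.imwrite('pics/s6.png',cv2.resize(p['img'][84:,140:][:,:,::-1],(744,600)))"
```

```text
22.425 [0.4567 0.3037 0.2396] [-0.49  1.07 -0.63  2.24  2.2   1.88  1.83] F [ 0.3  0.2 -2.6] open 0.719 grip 37.7
[[0.175, -0.112, 0.978], [-0.018, -0.994, -0.111], [0.984, 0.002, -0.176]]
delta [-0.879 -0.047  0.179]
turn [0.001 0.002 0.002]
```

View pics/s6.png

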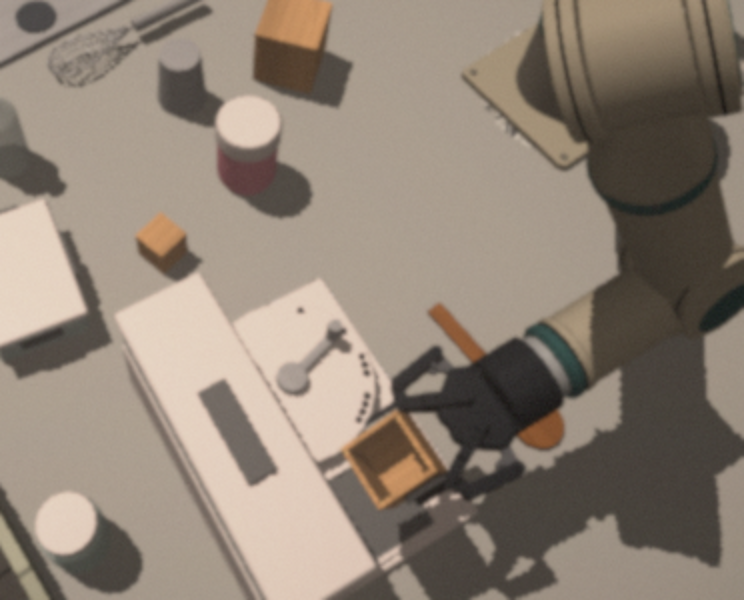

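The picture shows the measure held mouth-up at (393,460), over the tray and clear of the dial. I'm lowering it.

>>> {"fn": "apply_moves", "kwargs": {"series": [{"turn": [0,0,0],"delta_pos": [-0.4,-0.04,0.08],"claw": 1},{"turn": [0,0,0],"delta_pos": [-0.8,-0.047,0.16],"claw": 1},{"turn": [0,0,0],"delta_pos": [-0.98,-0.047,0.2],"claw": 1},{"turn": [0,0,0],"delta_pos": [-0.98,-0.047,0.2],"claw": 1},{"turn": [0,0,0],"delta_pos": [-0.98,-0.047,0.2],"claw": 1}]}}

```text
time: 23.1
position: [0.4599, 0.3091, 0.1413]
tool_rot: [[0.172, -0.11, 0.979], [-0.019, -0.994, -0.108], [0.985, 0.0, -0.173]]
wrist_force: [-0.2, 1.1, -1.5]
opening: 0.725
finger_force: 37.8
```

```bash
python3 go.py .4594 .3079 .0835 -6.4 10 1
```

```text
23.1 [0.4599 0.3091 0.1413] [-0.54  1.26 -0.53  2.16  2.27  1.93  1.72] F [-0.2  1.1 -1.5] open 0.725 grip 37.8
[[0.172, -0.11, 0.979], [-0.019, -0.994, -0.108], [0.985, 0.0, -0.173]]
delta [-0.57   0.012  0.096]
turn [-0.002 -0.     0.001]
```

>>> {"fn": "apply_moves", "kwargs": {"series": [{"turn": [0,0,0],"delta_pos": [-0.25,0.012,0.05],"claw": 1},{"turn": [0,0,0],"delta_pos": [-0.45,0.012,0.08],"claw": 1},{"turn": [0,0,0],"delta_pos": [-0.54,0.012,0.09],"claw": 1},{"turn": [0,0,0],"delta_pos": [-0.57,0.012,0.096],"claw": 1},{"turn": [0,0,0],"delta_pos": [-0.57,0.012,0.096],"claw": 1}], "squeeze": 20}}

```text
time: 23.72
position: [0.4592, 0.3077, 0.0825]
tool_rot: [[0.174, -0.11, 0.979], [-0.018, -0.994, -0.108], [0.985, 0.001, -0.175]]
wrist_force: [0.1, 0.4, -1.4]
opening: 0.722
finger_force: 37.5
```

>>> {"fn": "apply_moves", "kwargs": {"series": [{"turn": [0,0,0],"delta_pos": [-0.02,0,0],"claw": 1},{"turn": [0,0,0],"delta_pos": [-0.04,0,0],"claw": 1},{"turn": [0,0,0],"delta_pos": [-0.04,0,0],"claw": 1}]}}

```text
time: 24.1
position: [0.4586, 0.3079, 0.0787]
tool_rot: [[0.173, -0.11, 0.979], [-0.018, -0.994, -0.108], [0.985, 0.001, -0.173]]
wrist_force: [-1.3, -0.5, 0.2]
opening: 0.719
finger_force: 37.7
```

```bash
python3 go.py .4594 .3079 .0835 -6.4 10 1
```

```text
24.1 [0.4586 0.3079 0.0787] [-0.57  1.38 -0.46  2.1   2.3   1.94  1.66] F [-1.3 -0.5  0.2] open 0.719 grip 37.7
[[0.173, -0.11, 0.979], [-0.018, -0.994, -0.108], [0.985, 0.001, -0.173]]
delta [ 0.049 -0.001 -0.001]
turn [-0.002 -0.     0.001]
```

>>> {"fn": "apply_moves", "kwargs": {"series": [{"turn": [0,0,0],"delta_pos": [-0.02,0,0],"claw": 1},{"turn": [0,0,0],"delta_pos": [-0.03,0,0],"claw": 1},{"turn": [0,0,0],"delta_pos": [-0.03,0,0],"claw": -0.42},{"turn": [0,0,0],"delta_pos": [-0.03,0,0],"claw": -0.46},{"turn": [0,0,0],"delta_pos": [-0.03,0,0],"claw": -0.5},{"turn": [0,0,0],"delta_pos": [-0.03,0,0],"claw": -0.54},{"turn": [0,0,0],"delta_pos": [-0.03,0,0],"claw": -0.6},{"turn": [0,0,0],"delta_pos": [-0.03,0,0],"claw": -0.6}]}}

```text
time: 25.1
position: [0.458, 0.3078, 0.0753]
tool_rot: [[0.174, -0.11, 0.979], [-0.018, -0.994, -0.108], [0.985, 0.002, -0.175]]
wrist_force: [0.2, 0.1, 1.0]
opening: 0.799
finger_force: 0.0
```

```bash
python3 go.py .4594 .3079 .0835;python3 -c "
from h import *
p=read_camera('scene'); cv2.imwrite('pics/s7.png',cv2.resize(p['img'][184:384,240:440][:,:,::-1],(600,600)))"
```

```text
25.1 [0.458  0.3078 0.0753] [-0.57  1.39 -0.46  2.1   2.3   1.94  1.66] F [0.2 0.1 1. ] open 0.799 grip 0.0
[[0.174, -0.11, 0.979], [-0.018, -0.994, -0.108], [0.985, 0.002, -0.175]]
delta [ 0.083 -0.002 -0.001]
```

View pics/s7.png

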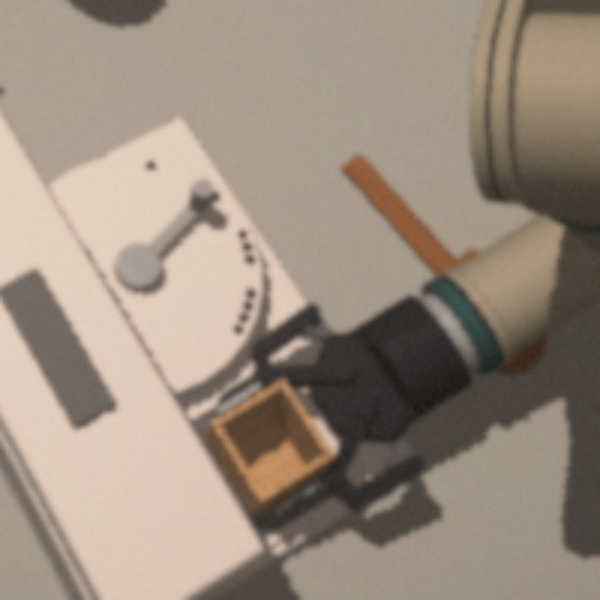

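The measure looks upright in the tray, with its rim around (270,440). I'll check the rim height and position.

```bash
cat > chk.py <<'E'
from h import *
c,s=np.cos(-.1118),np.sin(-.1118);R=np.array([[c,-s],[s,c]])
for n in ('scene','top','wrist'):
    p=read_camera(n);w=pts(p);l=((w[...,:2]-[.6316,.196])@R*1000);Z=w[...,2]*1000;im=p['img'].astype(int)
    m=(abs(l[...,0]+39)<65)&(abs(l[...,1]-92)<60)&(Z>66)&(Z<103)&(im[...,0]-im[...,2]>25)
    if m.sum()<30: print(n,m.sum()); continue
    m&=Z>np.percentile(Z[m],97)-25
    A=np.c_[l[m],np.ones(m.sum())]; top=Z[m]>np.percentile(Z[m],60)-3
    f=np.linalg.lstsq(A[top],Z[m][top],rcond=None)[0]
    print(n,m.sum(),np.round(np.percentile(Z[m],[5,50,95]),1),"slope",np.round(f[:2],3),cv2.minAreaRect(l[m][top].astype(np.float32)))
E
python3 chk.py
```

```text
scene 426 [68.6 83.1 86.4] slope [0.002 0.003] ((-36.75714111328125, 92.63777160644531), (62.68301010131836, 62.26651382446289), 0.13288064301013947)
top 292 [68.  83.1 88. ] slope [-0.001  0.007] ((-35.939815521240234, 90.52818298339844), (63.60720443725586, 62.69310760498047), 89.47180938720703)
wrist 16646 [67.3 78.4 84.9] slope [0.001 0.001] ((-38.866546630859375, 91.69639587402344), (63.54423904418945, 62.15045928955078), 0.5141826272010803)
```

>>> {"fn": "apply_moves", "kwargs": {"series": [{"turn": [0,0,0],"delta_pos": [0,0,0],"claw": -0.85},{"turn": [0,0,0],"delta_pos": [0,0,0],"claw": -0.85},{"turn": [0,0,0],"delta_pos": [0,0,-0.2],"claw": -0.85},{"turn": [0,0,0],"delta_pos": [0,0,-0.5],"claw": -0.85},{"turn": [0,0,0],"delta_pos": [0,0,-0.8],"claw": -0.85},{"turn": [0,0,0],"delta_pos": [0,0,-0.8],"claw": -0.85}]}}

```text
time: 26.05
position: [0.3779, 0.318, 0.0894]
tool_rot: [[0.175, -0.105, 0.979], [-0.017, -0.994, -0.103], [0.984, 0.002, -0.176]]
wrist_force: [0.4, 0.6, -0.1]
opening: 0.923
finger_force: 0.0
```

>>> {"fn": "apply_moves", "kwargs": {"series": [{"turn": [0,0,0],"delta_pos": [0.3,0,0],"claw": -0.85},{"turn": [0,0,0],"delta_pos": [0.7,0,0],"claw": -0.85},{"turn": [0,0,0],"delta_pos": [0.9,0,0],"claw": -0.85},{"turn": [0,0,0],"delta_pos": [0.9,0,0],"claw": -0.85}]}}

```text
time: 26.55
position: [0.3965, 0.3146, 0.1794]
tool_rot: [[0.171, -0.111, 0.979], [-0.02, -0.994, -0.109], [0.985, -0.001, -0.172]]
wrist_force: [0.2, 0.1, 0.1]
opening: 0.924
finger_force: 0.0
```

```bash
python3 go.py; python3 chk.py
python3 - <<'E'
from h import *
for n in ('scene','top'):
    p=read_camera(n);w=pts(p)
    for t in ["measure","tumbler","snack_tub","bento","whisk","paddle","soap","lever_grip"]:
        for r in silhouettes(p,t)[:3]:
            q=w[r["region"]]; q=q[~np.isnan(q[:,0])]
            if len(q) and r['conf']>.5: print(n,t,round(r["conf"],2),np.round(np.percentile(q,[2,50,98],axis=0),3).tolist())
    if n=='scene': cv2.imwrite('pics/s8.png',cv2.resize(p['img'][:,:,::-1],(800,600)))
E
```

```text
26.55 [0.3965 0.3146 0.1794] [-0.73  1.17 -0.45  2.28  2.06  1.89  1.54] F [0.2 0.1 0.1] open 0.924 grip 0.0
[[0.171, -0.111, 0.979], [-0.02, -0.994, -0.109], [0.985, -0.001, -0.172]]
scene 429 [68.6 83.  86.5] slope [-0.     0.007] ((-36.695655822753906, 92.7467041015625), (63.10780334472656, 62.26261520385742), 0.5828515887260437)
top 295 [68.1 83.  88.2] slope [-0.001  0.004] ((-35.7808837890625, 90.60975646972656), (62.12391662597656, 63.93928527832031), 0.5949439406394958)
wrist 3720 [68.8 81.8 85.3] slope [ 0.001 -0.   ] ((-38.56835174560547, 91.72555541992188), (63.3950080871582, 62.00041580200195), 0.37273165583610535)
scene measure 0.78 [[0.245, -0.303, 0.001], [0.311, -0.246, 0.093], [0.352, -0.203, 0.101]]
scene measure 0.71 [[0.521, 0.113, 0.041], [0.581, 0.126, 0.052], [0.612, 0.148, 0.084]]
scene measure 0.69 [[0.592, -0.132, 0.003], [0.62, -0.102, 0.048], [0.641, -0.084, 0.053]]
scene snack_tub 0.75 [[0.421, -0.18, 0.009], [0.468, -0.131, 0.115], [0.496, -0.106, 0.122]]
scene bento 0.8 [[0.722, -0.246, 0.024], [0.788, -0.152, 0.059], [0.85, -0.075, 0.063]]
scene whisk 
[... 423 characters left out ...]
3]]
top measure 0.75 [[0.573, 0.257, 0.018], [0.609, 0.295, 0.056], [0.636, 0.32, 0.088]]
top measure 0.65 [[0.243, -0.313, 0.025], [0.296, -0.26, 0.099], [0.346, -0.21, 0.103]]
top tumbler 0.92 [[0.424, -0.349, 0.0], [0.453, -0.296, 0.094], [0.482, -0.272, 0.1]]
top snack_tub 0.58 [[0.418, -0.185, 0.098], [0.454, -0.147, 0.121], [0.493, -0.111, 0.125]]
top bento 0.69 [[0.716, -0.25, 0.016], [0.779, -0.167, 0.062], [0.849, -0.08, 0.066]]
top paddle 0.94 [[0.353, 0.155, 0.001], [0.383, 0.282, 0.008], [0.412, 0.341, 0.013]]
top soap 0.72 [[0.679, -0.373, 0.013], [0.697, -0.342, 0.112], [0.727, -0.323, 0.173]]
top lever_grip 0.8 [[0.521, 0.11, 0.04], [0.583, 0.123, 0.053], [0.61, 0.146, 0.086]]
```

View pics/s8.png

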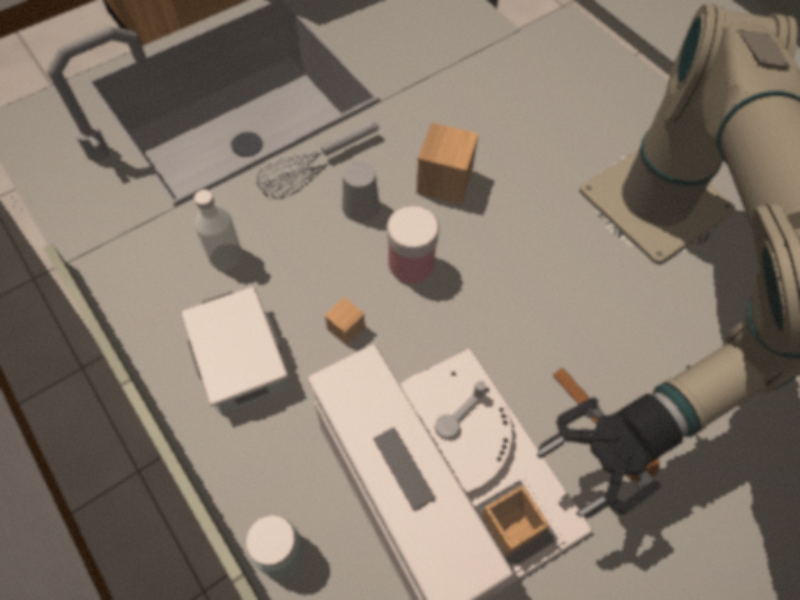

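The measure stands mouth-up in the tray at (515,520) and the lever points at two pips at (480,388). Everything else is where it was and the gripper is clear, so I'm handing in.

```bash
python3 -c "
from cell import close_job
print(close_job())"
```

```text
the job is handed in; nothing more can be done
None
```

The job is handed in at about 27 s: the lever points at the two-pip mark (measured 0.915 rad against 0.9), the measure stands mouth-up and flat in the catch tray about 2 mm off centre, and nothing else was moved.

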